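# Set up the reagent cooling rack for the shift

### The job

Set up the cooling rack for the shift: lift the blue cold pack out of its freezing mould and lay it flat in the rack's trough, then fill every empty pocket of the rack with one of the spare purple-capped bottles, standing fully down and upright. Finally move the thermometer from its stand into the open glass bottle in the rack, probe pushed down until the head rests on the neck. Leave the bottles that are already in the rack, the timer and the dropper bottle where they are, and leave spares that are not needed standing on the worktop.

Things in the scene. Friction and masses are not known exactly. Their poses are not given: they have to be found in the camera images.
- cooling_rack: White cooling rack fixed on the right of the worktop, 250 (its x) x 168 (its y) x 40 mm high; origin at the centre of its underside, x along the rows and away from the robot. Two rows of 3 round bottle pockets 64 mm apart in a row, between them (y = 0) a trough for the cold pack, 172 (x) x 46 x 20 mm deep, its floor centre at x +30, z +20 mm, midway between the six pockets; an open glass bottle at the near end.
- monitor_mouth (a point): Centre of the open mouth of the small green glass monitor bottle fixed in the near end of the rack: mouth 80 mm above the worktop, opening 12 mm wide, bottle 69 mm deep inside, neck 19 mm (collar 22 mm) across outside.
- pack_grip (a point): Middle of the grip of the blue rigid cold pack (about 0.25 kg): the grip is a block on the pack's middle, 14 mm thick along the pack's x, 36 mm wide along its y, 26 mm high (its top 13 mm above this point, the slab 166 (x) x 40 (y) x 26 mm below it, its underside 39 mm below this point). Starts lying in an open steel mould (200 x 78 x 30 mm, loose, 1 kg) at the far right. Axes as the pack's; either way round is equal.
- thermo_stand: Grey parking stand of the thermometer, loose (0.4 kg), at the far left beyond the spare bottles: foot 62 mm in diameter, sleeve 23 mm in diameter and 66 mm tall with a 10 mm bore. Origin at the centre of its underside.
- thermometer_head (a point): Probe thermometer standing in its stand: white cylindrical head 24 mm in diameter, 43 mm tall with a red band; this point is on its axis, 24 mm above the head's underside (86 mm above the probe's tip). z along its axis, upward. Steel probe rod, 6 mm in diameter, 62 mm long below the head; the head's underside rests on the sleeve.
- pocket_0 (a point): Centre of the floor of a rack pocket (left row, nearest to the robot), 8 mm above the worktop; round, 41 mm in diameter, 32 mm deep; may be empty or hold bottle stocked_0.
- pocket_1 (a point): Centre of the floor of a rack pocket (left row, middle), 8 mm above the worktop; round, 41 mm in diameter, 32 mm deep; may be empty or hold bottle stocked_1.
- pocket_2 (a point): Centre of the floor of a rack pocket (left row, farthest from the robot), 8 mm above the worktop; round, 41 mm in diameter, 32 mm deep; may be empty or hold bottle stocked_2.
- pocket_3 (a point): Centre of the floor of a rack pocket (right row, nearest to the robot), 8 mm above the worktop; round, 41 mm in diameter, 32 mm deep; may be empty or hold bottle stocked_3.
- pocket_4 (a point): Centre of the floor of a rack pocket (right row, middle), 8 mm above the worktop; round, 41 mm in diameter, 32 mm deep; may be empty or hold bottle stocked_4.
- pocket_5 (a point): Centre of the floor of a rack pocket (right row, farthest from the robot), 8 mm above the worktop; round, 41 mm in diameter, 32 mm deep; may be empty or hold bottle stocked_5.
- stocked_0_centre (a point): Bottle that stands in pocket_0 from the start (None if that pocket starts empty): white reagent bottle with purple screw cap, 34 mm diameter and 70 mm tall (smooth straight body up to 58 mm, cap 21 mm diameter above). Point at its centre, 35 mm above its underside, z along its axis.
- stocked_1_centre (a point): Bottle that stands in pocket_1 from the start (None if that pocket starts empty): white reagent bottle with purple screw cap, 34 mm diameter and 70 mm tall (smooth straight body up to 58 mm, cap 21 mm diameter above). Point at its centre, 35 mm above its underside, z along its axis.
- stocked_2_centre (a point): Bottle that stands in pocket_2 from the start (None if that pocket starts empty): white reagent bottle with purple screw cap, 34 mm diameter and 70 mm tall (smooth straight body up to 58 mm, cap 21 mm diameter above). Point at its centre, 35 mm above its underside, z along its axis.
- stocked_3_centre (a point): Bottle that stands in pocket_3 from the start (None if that pocket starts empty): white reagent bottle with purple screw cap, 34 mm diameter and 70 mm tall (smooth straight body up to 58 mm, cap 21 mm diameter above). Point at its centre, 35 mm above its underside, z along its axis.
- stocked_4_centre (a point): Bottle that stands in pocket_4 from the start (None if that pocket starts empty): white reagent bottle with purple screw cap, 34 mm diameter and 70 mm tall (smooth straight body up to 58 mm, cap 21 mm diameter above). Point at its centre, 35 mm above its underside, z along its axis.
- stocked_5_centre (a point): Bottle that stands in pocket_5 from the start (None if that pocket starts empty): white reagent bottle with purple screw cap, 34 mm diameter and 70 mm tall (smooth straight body up to 58 mm, cap 21 mm diameter above). Point at its centre, 35 mm above its underside, z along its axis.
- spare_0_centre (a point): Spare bottle on the worktop at the left: white reagent bottle with purple screw cap, 34 mm diameter and 70 mm tall (smooth straight body up to 58 mm, cap 21 mm diameter above). Point at its centre, 35 mm above its underside, z along its axis. 40 g.
- spare_1_centre (a point): Spare bottle on the worktop at the left: white reagent bottle with purple screw cap, 34 mm diameter and 70 mm tall (smooth straight body up to 58 mm, cap 21 mm diameter above). Point at its centre, 35 mm above its underside, z along its axis. 40 g.
- spare_2_centre (a point): Spare bottle on the worktop at the left: white reagent bottle with purple screw cap, 34 mm diameter and 70 mm tall (smooth straight body up to 58 mm, cap 21 mm diameter above). Point at its centre, 35 mm above its underside, z along its axis. 40 g.
- spare_3_centre (a point): Spare bottle on the worktop at the left: white reagent bottle with purple screw cap, 34 mm diameter and 70 mm tall (smooth straight body up to 58 mm, cap 21 mm diameter above). Point at its centre, 35 mm above its underside, z along its axis. 40 g.
- timer: Bystander: white bench timer lying just behind the far end of the rack, 58 x 68 x 18 mm; origin at the centre of its underside.
- dropper_bottle: Bystander: amber dropper bottle, 33 mm wide, 102 mm tall, standing behind and right of the spares; origin at the centre of its underside. Also about: a card station 65 mm high right of the spares (its left edge at y = 0.265 m), a waste pot 256 mm tall from 0.68 m ahead, a wall shelf 0.5 m above the worktop from 0.64 m ahead.
Things that resemble listed ones, but are neither listed nor needed, are in the scene too. What is shaped like the part that bears spare_3_centre but green is not meant.

How it is judged:
By the outcome, as a careful person would: the job done as asked, in the order asked, and still so for the second after the job is handed in, with the robot touching nothing.
Of stocked_0, stocked_1, stocked_2, stocked_3, stocked_4, stocked_5 only 2 to 3 are there at a start; the rules pass over those that are not, and their reading is None.
At some moment in a run one of freezing_mould, thermo_stand may be knocked a few centimetres aside while the robot is not near it.
It also fails if it takes over 200 s, if anything falls off the work surface, if the arm or the gripper's body presses on something with over 40 N, if the wrist force passes 120 N, or if a joint passes its speed limit or range.

### The arm

A 6-joint arm with a two-finger parallel gripper is mounted at the origin on a cart in front of the work surface, level with it; the furniture and walls round the work are solid. World frame = base frame: x ahead of the robot, y to its left, z up, the work surface at z = 0. Lengths are in m, angles in degrees, forces in N, time in s.
With the tool pointing down it reaches from about 0.325 to 0.75 m from the base axis. Payload 7.6 kg.
Tool frame: the origin (TCP) lies midway between the tips of the shut fingers; the grasp point (between the pads) lies env.pinch_z behind it (env.pinch_z is the distance from the TCP to the grasp point, in m); z points along the fingers, x is the direction in which the jaws open and shut, and the axes are right-handed (so a half turn about z gives the same grasp; the last joint's range is limited). The gripper opens to 85 mm and grips with 20 to 120 N. Pads are 22 mm wide; open, the fingers measure 114 mm over their backs; the gripper's body (76 mm by 85 mm) begins 54 mm behind the grasp point. The pads swing forward as they close: fully open they stand 13 mm farther back than shut.
Start: joints at [-80.289, 2.991, 80.254, -0, 96.75, -4.028], TCP at [0.125, -0.51, 0.231] pointing down, gripper open.
Joint ranges: [-166.34, 166.34], [-52.06, 124.39], [6.96, 135.62], [-60.46, 240.46], [14.63, 156.25], [-167.68, 167.68]. Speed limits (degrees/s): [147.25, 147.25, 172.46, 180, 180, 180].

### API

Orientations are given as [roll, pitch, yaw] about the fixed x, y, z axes, in that order (R = Rz(yaw) Ry(pitch) Rx(roll)).
In Python, from station import readout, eyes, order, env gives the robot as it stands. The module is installed in compiled form; this text tells all that it offers.
- The arm moves only by the tool step_arm, never from a script. Its argument "targets" is text: rows parted by semicolons, each of 7 numbers parted by spaces: the turn, a rotation vector about the tool's x, y, z in rad, then the shift along the tool's x, y, z in m, then the finger opening in m, from 0 to 0.0854. A call has 1 to 20 rows; each row is the pose to reach, as a shift and turn from the pose commanded when the call began, along the tool's axes at that moment; what a row does not reach only later rows make up. A row lasts 1/8 s, in which the tool goes at most 62.5 mm and 10.7 degrees, less where a joint would pass 70% of its speed; a pose out of reach is approached as far as the arm can. A call with a gripper value outside its range is refused whole. The fingers move at their own pace and stop on an object; "newtons" is the grip in N (left out, the last holds). Time passes only in rows, so rows that repeat a pose let the fingers close. It gives the time, the measured TCP pose, the force and the opening at its end, in the units of the state.
- readout.observe(): the state, without advancing time (a new reading comes with each control period).
- eyes.camera(name): name is "scene" or "top"; returns (picture, depth): 400x640x3 uint8, red, green, blue; 400x640 float32, m along the optical axis (not along the pixel's ray), 0 where there is no reading.
- eyes.get_calibration(name): a dict with "vertical_fov" (degrees; the focal length in pixels is half the picture's height over the tangent of half this angle, whatever the lens; pixels are square), "cx", "cy" (the principal point, pixels), "R" (3x3) and "t" (3): a world point X has camera coordinates R X + t. Camera axes: x right, y down, z forward; pixel columns grow to the right and rows downward; lengths in m; the calibration is good to about 2 mm. A picture is of the moment at which its call begins. get_calibration takes no time and is no camera call.
- order.job_done(): hands the job in, once; it reports no verdict.
The state is a dict: "time": time; "qpos": joint angles; "joint_velocities": joint speeds; "effort": joint torques, N m; "tool_pos": TCP position; "orientation": TCP orientation; "contact_force": force on the tool from outside, world axes, zero at the start; "torque": the same for the moment, N m; "finger_gap": opening from 0.0 (shut) to 1.0 (fully open).
Only numpy, scipy, OpenCV 4.12 (cv2) and the standard library are available. Lean on these libraries where they do the work, as an engineer would, in place of code of your own. Each camera call takes 0.05 s, during which the arm holds its last target.

## Working session

There is one attempt and no reset: what is moved stays moved. The work goes in short steps, Python scripts to look and compute and a tool call to move; the robot and the scene stay as the last step left them, time stands still between calls to the robot, and variables do not carry over. Pictures are saved under pics/ and viewed, and the job is handed in when it is done.

Besides the shell and the picture viewer there is one more tool, called after "Emit:" as a command line: name --argument value ..., lists and objects as JSON in quotes. step_arm: Moves the arm, as the interface text tells. Its arguments: {"type":"object","properties":{"targets":{"type":"string"},"newtons":{"type":"number"}},"required":["targets"]}

```bash
ls; mkdir -p pics
cat > h.py <<'E'
import numpy as np, cv2
from station import readout, eyes, order, env
from scipy.spatial.transform import Rotation as Rn
def cam(n,save=None):
    p,d=eyes.camera(n)
    if save: cv2.imwrite('pics/'+save,p[:,:,::-1])
    return p,d
def K(n):
    c=eyes.get_calibration(n); f=200/np.tan(np.radians(c['vertical_fov'])/2)
    return f,c['cx'],c['cy'],np.array(c['R']),np.array(c['t'])
def ray(n,u,v,z):
    f,cx,cy,R,t=K(n); d=R.T@np.array([(u-cx)/f,(v-cy)/f,1]); o=-R.T@t
    return o+d*(z-o[2])/d[2]
def proj(n,X):
    f,cx,cy,R,t=K(n); c=R@np.array(X)+t
    return c[0]/c[2]*f+cx,c[1]/c[2]*f+cy
def cloud(n,d):
    f,cx,cy,R,t=K(n); v,u=np.indices(d.shape)
    P=np.stack([(u-cx)/f*d,(v-cy)/f*d,d],-1)
    return (P-t)@R
E
python3 - <<'E'
from h import *
print(readout.observe(), env.pinch_z)
for n in("scene","top"):
    p,d=cam(n,n+'0.png'); c=K(n); print(n,c[0],c[1],c[2],-c[3].T@c[4],c[3]); np.savez('pics/%s0.npz'%n,p=p,d=d)
    print((d==0).mean())
E
```

```text
pics
{'time': 0.0, 'qpos': array([-8.02878008e+01,  3.02602817e+00,  8.03140928e+01,  3.67540321e-04,
        9.67489228e+01, -4.02751294e+00]), 'joint_velocities': array([-0.12865376, -0.06651506, -0.01805187, -0.06193153, -0.01005256,
       -0.05698459]), 'effort': array([ 3.61444118e-04, -3.81663322e+01, -3.60189772e+01, -6.15635031e-05,
        6.11292766e-03,  1.76259766e-05]), 'tool_pos': array([ 0.12466956, -0.50967004,  0.23047384]), 'orientation': array([-1.79993382e+02,  8.87983104e-02, -7.62602398e+01]), 'contact_force': array([-0.13594351, -0.25615822, -1.01228856]), 'torque': array([ 0.0181984 , -0.04737939,  0.01418316]), 'finger_gap': 0.9977965191020606} 0.0187
scene 496.55120616809444 318.5962798231197 199.2936302496212 [-0.30472764 -1.04156051  1.24816331] [[ 0.79274475 -0.60955313 -0.00085985]
 [-0.39857656 -0.51729418 -0.75732652]
 [ 0.46118596  0.60070934 -0.65303584]]
0.0037890625
top 410.5188039461777 321.3069108470991 202.03651165949964 [0.30287892 0.04292959 1.34368286] [[-0.01468625 -0.99972978  0.01801915]
 [-0.98370995  0.01121718 -0.17941265]
 [ 0.17916205 -0.02036051 -0.98360887]]
0.0040546875
```

View pics/scene0.png

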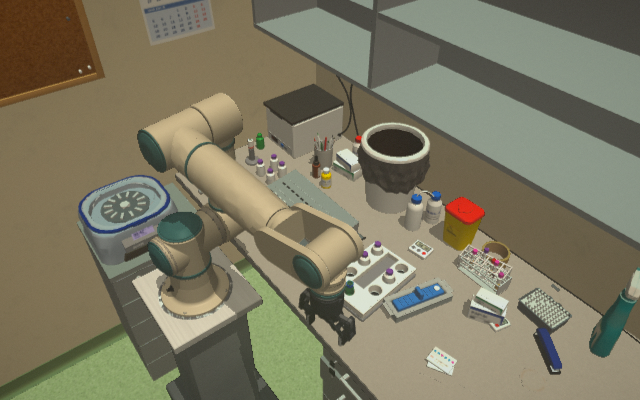

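View pics/top0.png

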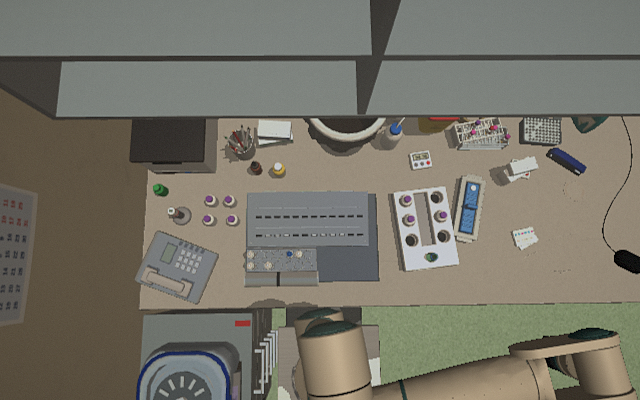

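Run:
```python
import cv2
a=cv2.imread('pics/top0.png')
cv2.imwrite('pics/t_r.png',cv2.resize(a[145:275,380:500],None,fx=4.5,fy=4.5,interpolation=cv2.INTER_CUBIC))
cv2.imwrite('pics/t_l.png',cv2.resize(a[140:310,130:290],None,fx=3.5,fy=3.5,interpolation=cv2.INTER_CUBIC))
b=cv2.imread('pics/scene0.png')
cv2.imwrite('pics/s_r.png',cv2.resize(b[220:330,330:460],None,fx=5,fy=5,interpolation=cv2.INTER_CUBIC))
```

```text
(no output)
```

View pics/t_r.png

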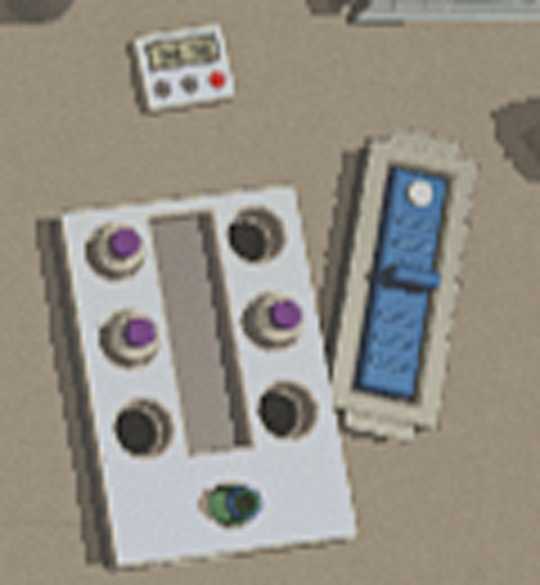

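View pics/t_l.png

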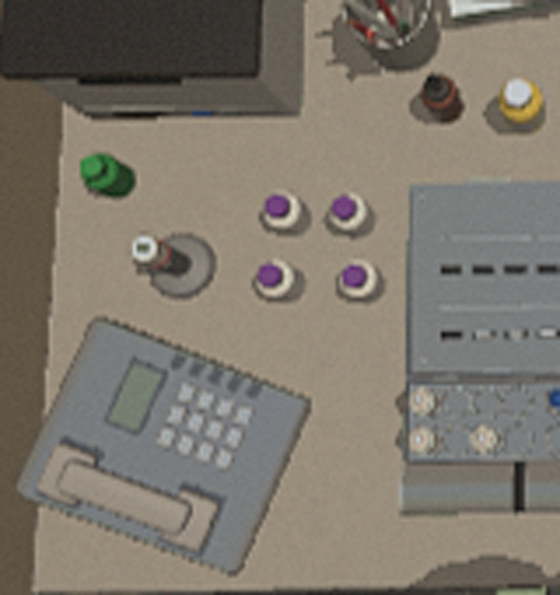

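View pics/s_r.png

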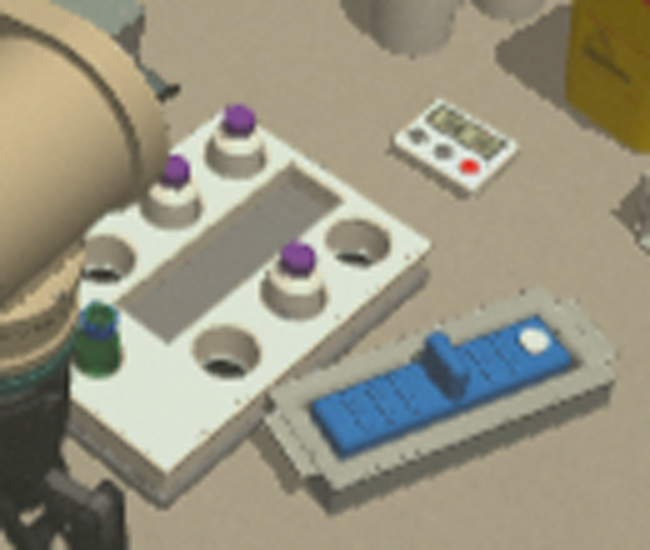

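```bash
cat >> h.py <<'E'
def rect(pts):
    (c,wh,a)=cv2.minAreaRect(pts.astype(np.float32)*1000); return np.array(c)/1000,np.array(wh)/1000,a
def hsv(p): return cv2.cvtColor(p,cv2.COLOR_RGB2HSV).astype(int)
def comps(m,amin=8):
    n,l,s,c=cv2.connectedComponentsWithStats(m.astype(np.uint8)); return [(l==i,s[i,4],c[i]) for i in range(1,n) if s[i,4]>=amin]
E
cat > m.py <<'E'
from h import *
import sys
Z={n:np.load('pics/%s0.npz'%n) for n in('scene','top')}
for n in Z:
    p,d=Z[n]['p'],Z[n]['d']; C=cloud(n,d); H=hsv(p)
    tab=C[(abs(C[...,2])<.012)&(C[...,0]>.35)&(C[...,0]<.6)&(C[...,1]>-.6)&(C[...,1]<.5)]
    print(n,'table z',np.median(tab[:,2]),tab[:,2].std())
    w=(H[...,2]>150)&(H[...,1]<40)&(abs(C[...,2]-.04)<.006)&(C[...,0]>.2)&(C[...,0]<.65)&(C[...,1]<-.05)&(C[...,1]>-.4)
    for m,a,c in comps(w,300): print(' rack',a,c,rect(C[m][:,:2]),np.median(C[m][:,2]))
    pu=(H[...,0]>130)&(H[...,0]<160)&(H[...,1]>90)
    for m,a,c in comps(pu,8):
        P=C[m]; 
        if -.45<P[:,1].mean()<.8: print(' purple',a,c.round(1),'med',np.median(P,0).round(4),'z95',np.percentile(P[:,2],95).round(4),'ray@.066',ray(n,*c,.067)[:2].round(4))
    b=(H[...,0]>100)&(H[...,0]<115)&(H[...,1]>120)
    for m,a,c in comps(b,100):
        P=C[m]; 
        if P[:,2].max()<.15:
            print(' blue',a,c.round(1)); 
            for lo,hi in((0,.024),(.024,.036),(.05,.08)):
                q=P[(P[:,2]>lo)&(P[:,2]<hi)]
                if len(q)>5: print('   ',lo,len(q),np.median(q[:,2]).round(4),rect(q[:,:2]),q.mean(0).round(4))
E
python3 m.py
```

```text
scene table z 0.0004300194600093659 0.003656872689785251
 rack 1257 [373.92362768 279.32140016] (array([ 0.45418964, -0.32212805]), array([0.25792581, 0.17356435]), 8.86816120147705) 0.03995151717341723
 purple 11 [273.5 155.4] med [0.5498 0.3689 0.0707] z95 0.0729 ray@.066 [0.5507 0.3733]
 purple 13 [259.8 160.5] med [0.4845 0.37   0.0718] z95 0.076 ray@.066 [0.4879 0.3771]
 purple 11 [281.5 162.6] med [0.546  0.3085 0.0686] z95 0.073 ray@.066 [0.5488 0.3123]
 purple 13 [269.8 169.8] med [0.4827 0.2987 0.0702] z95 0.0735 ray@.066 [0.4862 0.3016]
 purple 20 [377.7 243.1] med [ 0.5412 -0.2582  0.0784] z95 0.0812 ray@.066 [ 0.549  -0.2499]
 purple 17 [365.1 253.2] med [ 0.4774 -0.267   0.0793] z95 0.0819 ray@.066 [ 0.4856 -0.2586]
 purple 24 [389.6 270.7] med [ 0.49   -0.3664  0.077 ] z95 0.082 ray@.066 [ 0.4969 -0.3609]
 blue 362 [124.6 215.2]
 blue 207 [550.2 346.6]
    0.024 26 0.0341 (array([ 0.68009662, -0.81966693]), array([0.11871654, 0.02136882]), 50.22773742675781) [ 0.6586 -0.8461  0.0334]
top table z -0.0004248233529450623 0.004097702045970159
 rack 2287 [425.01399213 232.85
[... 205 characters left out ...]
 purple 26 [227.6 198.8] med [0.5486 0.311  0.0693] z95 0.0725 ray@.066 [0.549  0.3118]
 purple 26 [407.2 198.6] med [ 0.542  -0.2544  0.0765] z95 0.0806 ray@.066 [ 0.5435 -0.2566]
 purple 25 [443.  214.6] med [ 0.4884 -0.3641  0.0776] z95 0.0797 ray@.066 [ 0.4907 -0.3678]
 purple 29 [206.6 218.3] med [0.4885 0.3754 0.0687] z95 0.0725 ray@.066 [0.488  0.3756]
 purple 30 [230.6 218.5] med [0.4862 0.2999 0.0679] z95 0.0716 ray@.066 [0.4863 0.3009]
 purple 28 [410.6 218.5] med [ 0.4782 -0.2617  0.0769] z95 0.0822 ray@.066 [ 0.4795 -0.264 ]
 blue 188 [467.5 221. ]
    0.024 168 0.032 (array([ 0.47544153, -0.45612247]), array([0.03678999, 0.07606216]), 77.93366241455078) [ 0.474  -0.4568  0.0319]
```

```bash
cat > rack.py <<'E'
from h import *
def rackfit(n,p,d,pr=True):
    C=cloud(n,d); H=hsv(p)
    w=((H[...,2]>150)&(H[...,1]<45)&(abs(C[...,2]-.04)<.012)&(C[...,0]>.2)&(C[...,0]<.65)&(C[...,1]<-.15)&(C[...,1]>-.45)).astype(np.uint8)
    m,a,c=max(comps(w,300),key=lambda k:k[1]); m=m.astype(np.uint8)
    cs,h=cv2.findContours(m,cv2.RETR_CCOMP,cv2.CHAIN_APPROX_NONE)
    for k,cc in enumerate(cs):
        if len(cc)<25: continue
        P=np.array([ray(n,u,v,.04)[:2] for u,v in cc[:,0]])
        inner=h[0][k][3]>=0
        r=rect(P); ar=cv2.contourArea(P.astype(np.float32)*1000)
        M=cv2.moments((P*1000).astype(np.float32).reshape(-1,1,2)); 
        print(n,'hole' if inner else 'outer',len(cc),'centre',r[0].round(4),'size',r[1].round(4),'ang',round(r[2],2),'centroid',np.round([M['m10']/M['m00']/1000,M['m01']/M['m00']/1000],4),'area',round(ar))
if __name__=='__main__':
    for n in('scene','top'):
        Z=np.load('pics/%s0.npz'%n); rackfit(n,Z['p'],Z['d'])
        p=Z['p'];H=hsv(p)
        b=(H[...,0]>98)&(H[...,0]<118)&(H[...,1]>110)
        C=cloud(n,Z['d']);b&=(C[...,0]<.62)&(C[...,1]<-.38)&(C[...,1]>-.6)&(C[...,2]<.1)
        print(n,[(a,c) for m,a,c in comps(b,20)])
        for m,a,c in comps(b,20):
            vu=np.argwhere(m); P=np.array([ray(n,u,v,.031)[:2] for v,u in vu]); print(rect(P), P.mean(0)); q=C[m]; print(np.percentile(q[:,2],[5,25,50,75,95,99]).round(4)); g=q[q[:,2]>.046]; print('grip',len(g), g.mean(0) if len(g) else '')
E
python3 rack.py
```

```text
scene outer 258 centre [ 0.4537 -0.3189] size [0.2528 0.1733] ang 6.45 centroid [ 0.4676 -0.3394] area 29452
scene hole 36 centre [ 0.4258 -0.3743] size [0.0476 0.0417] ang 10.72 centroid [ 0.4254 -0.3748] area 1516
scene hole 34 centre [ 0.5523 -0.3592] size [0.0424 0.046 ] ang 52.4 centroid [ 0.5529 -0.36  ] area 1522
scene hole 126 centre [ 0.4865 -0.3393] size [0.1797 0.098 ] ang 6.48 centroid [ 0.4866 -0.3246] area 10480
scene [(np.int32(520), array([416.72115385, 296.88653846]))]
(array([ 0.52116174, -0.46170251]), array([0.0532955 , 0.16467921]), 77.07676696777344) [ 0.51444628 -0.46706982]
[0.0289 0.0322 0.0342 0.0366 0.0573 0.0619]
grip 41 [ 0.51795623 -0.47070481  0.05818087]
top outer 266 centre [ 0.4527 -0.325 ] size [0.2567 0.1872] ang 6.33 centroid [ 0.4529 -0.3179] area 42716
top hole 37 centre [ 0.358  -0.3275] size [0.0482 0.0346] ang 89.22 centroid [ 0.3599 -0.3287] area 1205
top hole 38 centre [ 0.4141 -0.2698] size [0.0421 0.0438] ang 43.1 centroid [ 0.4143 -0.2696] area 1540
top hole 38 centre [ 0.4255 -0.3732] size [0.042  0.0444] ang 42.73 centroid [ 0.4257 -0.
[... 320 characters left out ...]
 area 1589
top hole 38 centre [ 0.5528 -0.359 ] size [0.0431 0.0456] ang 43.08 centroid [ 0.5527 -0.3588] area 1614
top hole 134 centre [ 0.4851 -0.3142] size [0.182  0.0528] ang 6.4 centroid [ 0.4841 -0.3143] area 8727
top [(np.int32(231), array([471.20779221, 196.05194805])), (np.int32(268), array([467.06716418, 220.39179104]))]
(array([ 0.5593551 , -0.47703024]), array([0.03904971, 0.08234576]), 79.65795135498047) [ 0.55639965 -0.47650795]
[0.028  0.031  0.0332 0.0356 0.0591 0.0619]
grip 32 [ 0.51909379 -0.46643533  0.05788842]
(array([ 0.47639841, -0.45627759]), array([0.03752113, 0.07698893]), 76.7386703491211) [ 0.47610242 -0.4564877 ]
[0.0279 0.0307 0.0325 0.0344 0.0372 0.0382]
grip 0
```

```bash
cat > pack.py <<'E'
from h import *
def packfit(n,p,d):
    H=hsv(p);C=cloud(n,d)
    b=(H[...,0]>98)&(H[...,0]<118)&(H[...,1]>100)&(C[...,0]<.66)&(C[...,0]>.3)&(C[...,1]<-.2)&(C[...,1]>-.65)&(C[...,2]<.1)
    cs=comps(b,20); b=np.any([m for m,a,c in cs],0)
    lo=b&(C[...,2]<.041)
    for z,mm in((.0325,lo),):
        P=np.array([ray(n,u,v,z)[:2] for v,u in np.argwhere(mm)]); print(n,'slab',rect(P))
    g=b&(C[...,2]>.053); vu=np.argwhere(g)
    P=np.array([ray(n,u,v,.058)[:2] for v,u in vu]); print('  grip',len(vu),rect(P),P.mean(0), np.median(C[g][:,2]), np.percentile(C[g][:,2],[50,90]))
if __name__=='__main__':
    for n in('scene','top'):
        Z=np.load('pics/%s0.npz'%n); packfit(n,Z['p'],Z['d'])
E
python3 pack.py
python3 - <<'E'
import cv2
a=cv2.imread('pics/top0.png'); cv2.imwrite('pics/tp.png',cv2.resize(a[170:250,445:495],None,fx=7,fy=7,interpolation=cv2.INTER_NEAREST))
a=cv2.imread('pics/scene0.png'); cv2.imwrite('pics/st.png',cv2.resize(a[125:190,235:335],None,fx=7,fy=7,interpolation=cv2.INTER_CUBIC))
E
```

```text
scene slab (array([ 0.51830646, -0.4690889 ]), array([0.04187793, 0.16537727]), 76.62154388427734)
  grip 38 (array([ 0.51869995, -0.46921725]), array([0.03435465, 0.0122687 ]), 73.14090728759766) [ 0.51866378 -0.46929763] 0.058377138465161196 [0.05837714 0.06222428]Traceback (most recent call last):
  File "pack.py", line 13, in <module>
    Z=np.load('pics/%s0.npz'%n); packfit(n,Z['p'],Z['d'])
                                 ~~~~~~~^^^^^^^^^^^^^^^^^
  File "pack.py", line 8, in packfit
    P=np.array([ray(n,u,v,z)[:2] for v,u in np.argwhere(mm)]); print(n,'slab',rect(P))
                ~~~^^^^^^^^^
  File "h.py", line 12, in ray
    f,cx,cy,R,t=K(n); d=R.T@np.array([(u-cx)/f,(v-cy)/f,1]); o=-R.T@t
                ~^^^
  File "h.py", line 9, in K
    c=eyes.get_calibration(n); f=200/np.tan(np.radians(c['vertical_fov'])/2)
ValueError: time passes only in moves, steps and waits
```

View pics/tp.png

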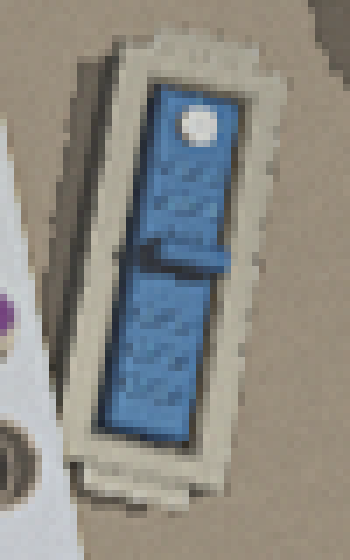

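View pics/st.png

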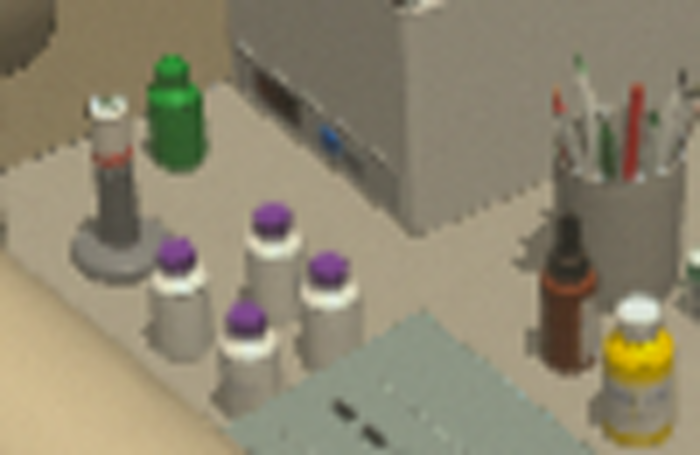

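```bash
python3 - <<'E'
import pickle
from station import eyes
pickle.dump({n:dict(eyes.get_calibration(n)) for n in('scene','top')},open('cal.pkl','wb'))
E
sed -i 's/^    c=eyes.get_calibration(n);/    c=CAL[n];/; s/^def cam/import pickle; CAL=pickle.load(open("cal.pkl","rb"))\ndef cam/' h.py
python3 pack.py
cat > th.py <<'E'
from h import *
def thermo(n,p,d):
    C=cloud(n,d); m=(C[...,0]>.38)&(C[...,0]<.58)&(C[...,1]>.41)&(C[...,1]<.56)&(C[...,2]>.005)
    H=hsv(p)
    for lo,hi in((.005,.02),(.045,.065),(.07,.1),(.1,.12)):
        q=m&(C[...,2]>lo)&(C[...,2]<hi)
        for mm,a,c in comps(q,6): print(n,lo,a,c.round(1),rect(C[mm][:,:2]),C[mm].mean(0).round(4))
    r=m&((H[...,0]<10)|(H[...,0]>170))&(H[...,1]>110)
    for mm,a,c in comps(r,3): print(n,'red',a,c,C[mm].mean(0).round(4), H[mm].mean(0))
if __name__=='__main__':
    for n in('scene','top'):
        Z=np.load('pics/%s0.npz'%n); thermo(n,Z['p'],Z['d'])
E
python3 th.py
cat > /dev/null <<'E'
E
```

```text
scene slab (array([ 0.51830646, -0.4690889 ]), array([0.04187793, 0.16537727]), 76.62154388427734)
  grip 38 (array([ 0.51869995, -0.46921725]), array([0.03435465, 0.0122687 ]), 73.14090728759766) [ 0.51866378 -0.46929763] 0.058377138465161196 [0.05837714 0.06222428]
top slab (array([ 0.51885004, -0.46637   ]), array([0.03943153, 0.1647213 ]), 75.73722076416016)
  grip 35 (array([ 0.51899384, -0.46581595]), array([0.03242687, 0.01096948]), 77.7794418334961) [ 0.51903391 -0.46679185] 0.057444972192718075 [0.05744497 0.06135161]
scene 0.005 11 [258.3 146.8] (array([0.57125201, 0.53212811]), array([0.00771487, 0.01748068]), 40.242591857910156) [0.5729 0.5313 0.0128]
scene 0.005 69 [251.6 160.2] (array([0.50313104, 0.47023154]), array([0.05814951, 0.05735871]), 86.20233154296875) [0.4996 0.4677 0.0109]
scene 0.045 15 [257.8 138.3] (array([0.57442316, 0.53639441]), array([0.0103775 , 0.02990963]), 0.8879529237747192) [0.5755 0.533  0.0549]
scene 0.045 20 [251. 151.] (array([0.50399243, 0.46721039]), array([0.02934135, 0.02170508]), 2.7346651554107666) [0.501  0.4673 0.0577]
scene 0.07 32 
[... 749 characters left out ...]
[0.5763 0.5371 0.0509]
top 0.045 15 [178.8 214.6] (array([0.50254984, 0.46701733]), array([0.00824583, 0.02087479]), 61.82561492919922) [0.5025 0.4663 0.055 ]
top 0.045 480 [161.8 244.4] (array([0.41612531, 0.51557477]), array([0.08787585, 0.07206054]), 89.98282623291016) [0.4098 0.5162 0.0505]
top 0.045 10 [180.3 243.3] (array([0.41323523, 0.46012927]), array([0.01377049, 0.00825136]), 61.83776092529297) [0.4127 0.46   0.047 ]
top 0.07 26 [175.8 213.2] (array([0.50330212, 0.46755081]), array([0.01031629, 0.02324534]), 63.97930908203125) [0.5025 0.4662 0.0843]
top 0.1 52 [171.3 211.2] (array([0.5057131 , 0.47333057]), array([0.02280602, 0.0206789 ]), 31.44002914428711) [0.5052 0.4725 0.1067]
```

```bash
cat > go.py <<'E'
from h import *
import sys
# usage: go.py x y z yaw : shift/turn in tool axes of present pose
def go(x,y,z,yaw,s=None):
    s=s or readout.observe(); R=Rn.from_euler('xyz',s['orientation'],degrees=True)
    T=Rn.from_euler('xyz',[180,0,yaw],degrees=True)
    d=np.array([x,y,z])-s['tool_pos']
    print('t',round(s['time'],2),'pos',s['tool_pos'].round(4),'ori',s['orientation'].round(2),'F',s['contact_force'].round(1),'gap',round(s['finger_gap'],3))
    print('  turn',(R.inv()*T).as_rotvec().round(4),'shift',R.inv().apply(d).round(4))
if __name__=='__main__':
    go(*map(float,sys.argv[1:5]))
E
python3 go.py .5187 -.468 .15 -13.5
```

```text
t 0.1 pos [ 0.1247 -0.5097  0.2306] ori [-1.7999e+02  8.0000e-02 -7.6260e+01] F [ 0.1 -0.1  0.4] gap 0.999
  turn [-9.0000e-04  1.2000e-03 -1.0954e+00] shift [ 0.0532 -0.3927  0.0805]
```

Emit:
step_arm --targets "0 0 -1.095 0.053 -0.393 0.08 0.05;0 0 -1.095 0.053 -0.393 0.08 0.05;0 0 -1.095 0.053 -0.393 0.08 0.05;0 0 -1.095 0.053 -0.393 0.08 0.05;0 0 -1.095 0.053 -0.393 0.08 0.05;0 0 -1.095 0.053 -0.393 0.08 0.05;0 0 -1.095 0.053 -0.393 0.08 0.05;0 0 -1.095 0.053 -0.393 0.08 0.05;0 0 -1.095 0.053 -0.393 0.08 0.05;0 0 -1.095 0.053 -0.393 0.08 0.05;0 0 -1.095 0.053 -0.393 0.08 0.05" --newtons 60

```text
time: 1.48
tool_pos: [0.5183, -0.4687, 0.152]
orientation: [180.0, -0.0, -13.6]
contact_force: [-0.8, 1.4, -0.4]
finger_gap: 0.582
```

```bash
python3 go.py .5187 -.468 .037 -13.5
python3 - <<'E'
from h import *
from pack import packfit
from rack import rackfit
for n in('scene',): p,d=cam(n,n+'1.png'); packfit(n,p,d); rackfit(n,p,d); np.savez('pics/scene1.npz',p=p,d=d)
import th; th.thermo('scene',p,d)
E
```

```text
t 1.48 pos [ 0.5183 -0.4687  0.152 ] ori [ 1.7997e+02 -4.0000e-02 -1.3590e+01] F [-0.8  1.4 -0.4] gap 0.582
  turn [ 0.0005 -0.0007 -0.0016] shift [ 1.00e-04 -8.00e-04  1.15e-01]
scene slab (array([ 0.51852228, -0.4691402 ]), array([0.04187793, 0.16582089]), 76.62154388427734)
  grip 40 (array([ 0.51793903, -0.46969507]), array([0.03559605, 0.01386578]), 71.503662109375) [ 0.51772212 -0.46916758] 0.05885860577967501 [0.05885861 0.06198885]
scene outer 170 centre [ 0.3916 -0.326 ] size [0.128  0.1732] ang 6.46 centroid [ 0.378  -0.3466] area 12119
scene hole 36 centre [ 0.4246 -0.3759] size [0.0427 0.0444] ang 52.4 centroid [ 0.4253 -0.3749] area 1503
scene 0.045 9 [217.8 153. ] (array([0.38636856, 0.5424223 ]), array([0.02678176, 0.01069192]), 80.0485610961914) [0.3864 0.5412 0.0555]
```

View pics/scene1.png

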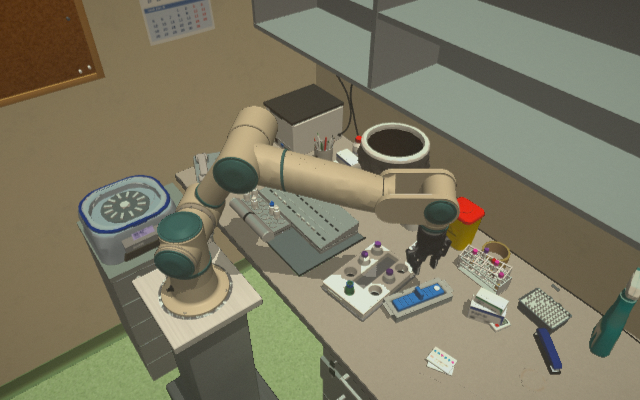

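Emit:
step_arm --targets "0 0 0 0 -0.001 0.06 0.05;0 0 0 0 -0.001 0.1 0.05;0 0 0 0 -0.001 0.115 0.05;0 0 0 0 -0.001 0.115 0.05;0 0 0 0 -0.001 0.115 0.05;0 0 0 0 -0.001 0.115 0;0 0 0 0 -0.001 0.115 0;0 0 0 0 -0.001 0.115 0;0 0 0 0 -0.001 0.115 0;0 0 0 0 -0.001 0.115 0;0 0 0 0 -0.001 0.115 0" --newtons 60

```text
time: 2.9
tool_pos: [0.5198, -0.4676, 0.0377]
orientation: [179.9, -0.1, -13.5]
contact_force: [0.3, -0.0, 5.5]
finger_gap: 0.147
```

Emit:
step_arm --targets "0 0 0 0 0 -0.01 0;0 0 0 0 0 -0.03 0;0 0 0 0 0 -0.06 0;0 0 0 0 0 -0.1 0;0 0 0 0 0 -0.12 0;0 0 0 0 0 -0.12 0;0 0 0 0 0 -0.12 0"

```text
time: 3.78
tool_pos: [0.5188, -0.4667, 0.1541]
orientation: [-179.9, 0.2, -13.5]
contact_force: [-0.3, 0.1, -2.0]
finger_gap: 0.149
```

```bash
python3 go.py .4841 -.3143 .15 6.35
python3 - <<'E'
from h import *
p,d=cam('scene'); cv2.imwrite('pics/s2.png',cv2.resize(p[200:330,330:490,::-1],None,fx=4,fy=4))
H=hsv(p);C=cloud('scene',d)
b=(H[...,0]>98)&(H[...,0]<118)&(H[...,1]>100)&(C[...,0]<.66)&(C[...,0]>.3)&(C[...,1]<-.2)&(C[...,1]>-.65)&(C[...,2]>.06)
m,a,c=max(comps(b,20),key=lambda k:k[1]); q=C[m]; print(a,np.percentile(q[:,2],[2,10,30,50,70,90,98]).round(4)); t=q[(q[:,2]>.13)]; 
print(rect(q[:,:2]))
top=q[abs(q[:,2]-np.median(q[:,2]))<.012]; A=np.c_[top[:,:2]-top[:,:2].mean(0),np.ones(len(top))]; print(np.linalg.lstsq(A,top[:,2],rcond=None)[0])
E
```

```text
t 3.77 pos [ 0.5188 -0.4667  0.1541] ori [-1.799e+02  1.600e-01 -1.352e+01] F [-0.3  0.1 -2. ] gap 0.149
  turn [-0.0022  0.0024 -0.3469] shift [-0.0693 -0.14    0.0045]
616 [0.134  0.14   0.1476 0.1497 0.1516 0.1543 0.1751]
(array([ 0.51619043, -0.4673064 ]), array([0.04398248, 0.16453064]), 75.49803924560547)
[0.02964804 0.11270693 0.149322  ]
```

View pics/s2.png

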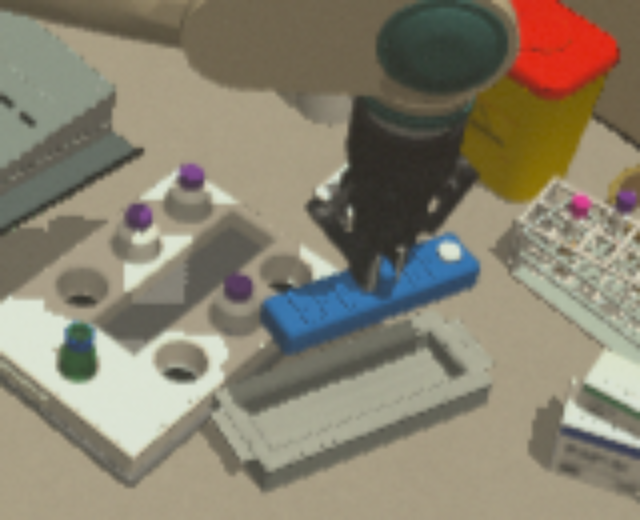

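Run:
```python
from h import *
for n in('scene','top'):
    p,d=cam(n); H=hsv(p);C=cloud(n,d)
    b=(H[...,0]>98)&(H[...,0]<118)&(H[...,1]>100)&(C[...,0]<.66)&(C[...,0]>.3)&(C[...,1]<-.2)&(C[...,1]>-.65)&(C[...,2]>.14)&(C[...,2]<.158)
    P=np.array([ray(n,u,v,.149)[:2] for v,u in np.argwhere(b)]); r=rect(P); print(n,b.sum(),r, (r[0]-readout.observe()['tool_pos'][:2])@np.array([np.sin(np.radians(13.5)),np.cos(np.radians(13.5))]))
```

```text
scene 518 (array([ 0.51440033, -0.46988449]), array([0.04457653, 0.16596031]), 76.5615234375) -0.004219855482186938
top 97 (array([ 0.56771106, -0.47732199]), array([0.0368648 , 0.05867933]), 78.25944519042969) 0.0010695751014694057
```

Emit:
step_arm --targets "0 0 -0.347 -0.069 -0.14 0.004 0;0 0 -0.347 -0.069 -0.14 0.004 0;0 0 -0.347 -0.069 -0.14 0.004 0;0 0 -0.347 -0.069 -0.14 0.004 0;0 0 -0.347 -0.069 -0.14 0.004 0;0 0 -0.347 -0.069 -0.14 0.004 0;0 0 -0.347 -0.069 -0.14 0.004 0"

```text
time: 4.8
tool_pos: [0.4849, -0.3157, 0.152]
orientation: [-180.0, 0.0, 6.3]
contact_force: [0.2, -0.6, -1.3]
finger_gap: 0.147
```

```bash
python3 go.py .4840 -.3141 .085 6.4
python3 - <<'E'
from h import *
for n in('scene','top'):
    p,d=cam(n); H=hsv(p);C=cloud(n,d)
    b=(H[...,0]>98)&(H[...,0]<118)&(H[...,1]>100)&(C[...,0]<.66)&(C[...,0]>.3)&(C[...,1]<-.2)&(C[...,1]>-.45)&(C[...,2]>.12)&(C[...,2]<.158)
    P=np.array([ray(n,u,v,.145)[:2] for v,u in np.argwhere(b)]); r=rect(P); print(n,b.sum(),r)
    cv2.imwrite('pics/%s3.png'%n,p[:,:,::-1])
E
```

```text
t 4.8 pos [ 0.4849 -0.3157  0.152 ] ori [-1.8e+02  2.0e-02  6.3e+00] F [ 0.2 -0.6 -1.3] gap 0.147
  turn [-0.0001  0.0003 -0.0017] shift [-0.0007 -0.0016  0.067 ]
scene 475 (array([ 0.48074966, -0.31910559]), array([0.1727007 , 0.04503117]), 6.382975101470947)
top 83 (array([ 0.54003394, -0.30997598]), array([0.05094361, 0.03627567]), 10.527026176452637)
```

View pics/top3.png

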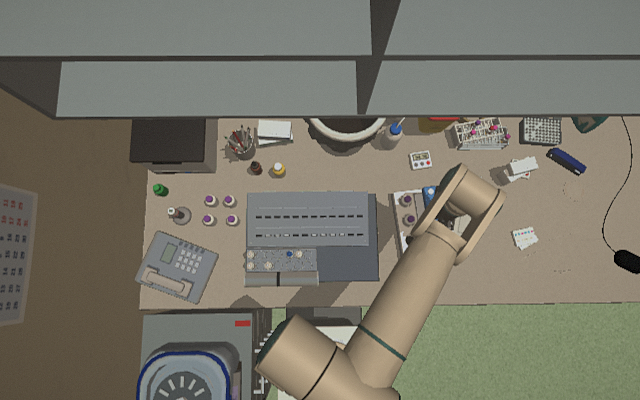

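Emit:
step_arm --targets "0 0 -0.002 -0.001 -0.0015 0.04 0;0 0 -0.002 -0.001 -0.0015 0.067 0;0 0 -0.002 -0.001 -0.0015 0.075 0;0 0 -0.002 -0.001 -0.0015 0.08 0;0 0 -0.002 -0.001 -0.0015 0.085 0;0 0 -0.002 -0.001 -0.0015 0.088 0;0 0 -0.002 -0.001 -0.0015 0.091 0;0 0 -0.002 -0.001 -0.0015 0.091 0"

```text
time: 5.9
tool_pos: [0.4837, -0.3135, 0.0612]
orientation: [-180.0, 0.0, 6.5]
contact_force: [-0.1, -0.6, -1.4]
finger_gap: 0.147
```

```bash
python3 go.py .4840 -.3141 .052 6.4
python3 - <<'E'
from h import *
p,d=cam('scene'); cv2.imwrite('pics/s4.png',cv2.resize(p[200:330,330:490,::-1],None,fx=4,fy=4))
E
```

```text
t 5.9 pos [ 0.4837 -0.3135  0.0612] ori [-1.80e+02  1.00e-02  6.47e+00] F [-0.1 -0.6 -1.4] gap 0.147
  turn [-0.      0.0001  0.0013] shift [0.0002 0.0006 0.0092]
```

View pics/s4.png

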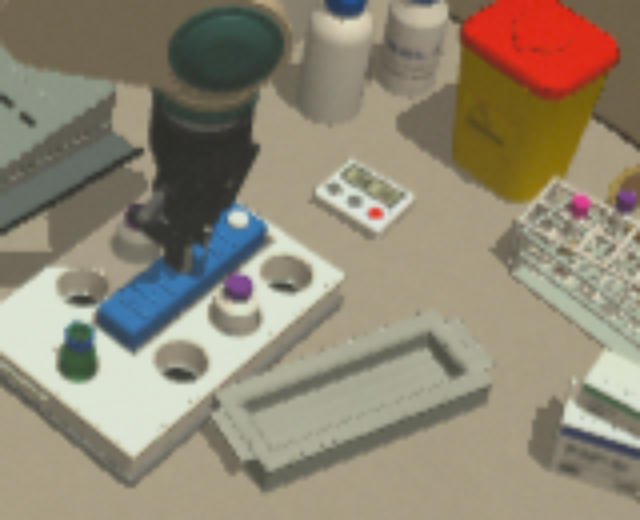

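Emit:
step_arm --targets "0 0 0 0 0 0.003 0;0 0 0 0 0 0.006 0;0 0 0 0 0 0.009 0;0 0 0 0 0 0.01 0;0 0 0 0 0 0.01 0;0 0 0 0 0 0.01 0"

```text
time: 6.7
tool_pos: [0.4839, -0.3136, 0.0514]
orientation: [180.0, -0.0, 6.5]
contact_force: [-0.4, 0.2, -1.3]
finger_gap: 0.152
```

Emit:
step_arm --targets "0 0 0 0 0 0.001 0;0 0 0 0 0 0.001 0.04;0 0 0 0 0 0.001 0.04;0 0 0 0 0 0.001 0.04;0 0 0 0 0 0 0.04;0 0 0 0 0 -0.05 0.04;0 0 0 0 0 -0.1 0.04;0 0 0 0 0 -0.14 0.04;0 0 0 0 0 -0.14 0.04;0 0 0 0 0 -0.14 0.04"

```text
time: 7.95
tool_pos: [0.4835, -0.3134, 0.1904]
orientation: [-180.0, 0.0, 6.5]
contact_force: [0.3, -0.7, -0.3]
finger_gap: 0.471
```

```bash
python3 go.py .4863 .3003 .14 0
python3 - <<'E'
from h import *
p,d=cam('scene'); cv2.imwrite('pics/s5.png',cv2.resize(p[200:330,330:490,::-1],None,fx=4,fy=4))
H=hsv(p);C=cloud('scene',d)
b=(H[...,0]>98)&(H[...,0]<118)&(H[...,1]>100)&(C[...,0]<.66)&(C[...,0]>.3)&(C[...,1]<-.2)&(C[...,1]>-.65)
q=C[b]; print(len(q),np.percentile(q[:,2],[2,10,30,50,70,90,98]).round(4))
s=q[abs(q[:,2]-.045)<.012];A=np.c_[s[:,:2]-s[:,:2].mean(0),np.ones(len(s))]; print(np.linalg.lstsq(A,s[:,2],rcond=None)[0])
E
```

```text
t 7.95 pos [ 0.4835 -0.3134  0.1904] ori [-1.7996e+02  5.0000e-02  6.4700e+00] F [ 0.3 -0.7 -0.3] gap 0.471
  turn [-0.0007  0.0009  0.113 ] shift [ 0.072  -0.6094  0.0508]
500 [0.0367 0.0414 0.0444 0.0463 0.0485 0.0649 0.0742]
[-0.00375244  0.05245228  0.04555847]
```

View pics/s5.png

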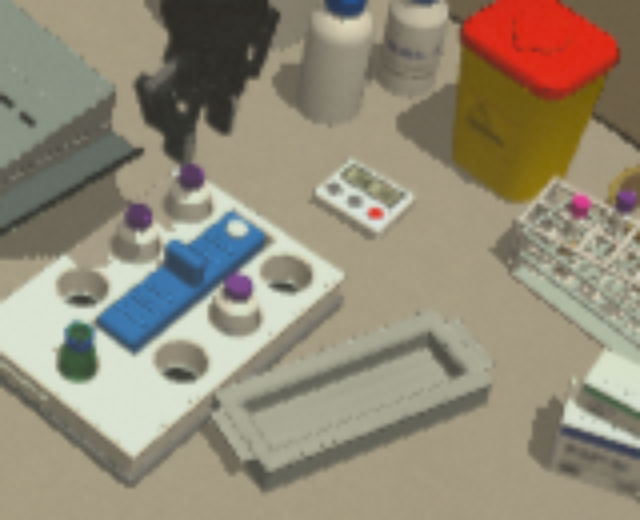

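Emit:
step_arm --targets "0 0 0.113 0.072 -0.609 0.03 0.046;0 0 0.113 0.072 -0.609 0.03 0.046;0 0 0.113 0.072 -0.609 0.03 0.046;0 0 0.113 0.072 -0.609 0.03 0.046;0 0 0.113 0.072 -0.609 0.03 0.046;0 0 0.113 0.072 -0.609 0.03 0.046;0 0 0.113 0.072 -0.609 0.03 0.046;0 0 0.113 0.072 -0.609 0.03 0.046;0 0 0.113 0.072 -0.609 0.03 0.046;0 0 0.113 0.072 -0.609 0.03 0.046;0 0 0.113 0.072 -0.609 0.03 0.046;0 0 0.113 0.072 -0.609 0.03 0.046;0 0 0.113 0.072 -0.609 0.03 0.046;0 0 0.113 0.072 -0.609 0.03 0.046" --newtons 30

```text
time: 9.75
tool_pos: [0.487, 0.2987, 0.1614]
orientation: [180.0, -0.0, -0.1]
contact_force: [-0.0, 0.6, 0.6]
finger_gap: 0.537
```

```bash
python3 go.py .4863 .3005 .030 0
python3 - <<'E'
from h import *
from rack import rackfit
p,d=cam('scene','scene6.png'); np.savez('pics/scene6.npz',p=p,d=d); rackfit('scene',p,d)
p,d=cam('top','top6.png'); np.savez('pics/top6.npz',p=p,d=d); rackfit('top',p,d)
H=hsv(p);C=cloud('top',d)
pu=(H[...,0]>130)&(H[...,0]<160)&(H[...,1]>90)
for m,a,c in comps(pu,8): print(c.round(1),ray('top',*c,.067)[:2].round(4))
E
```

```text
t 9.75 pos [0.487  0.2987 0.1614] ori [ 1.8e+02 -1.0e-02 -9.0e-02] F [-0.   0.6  0.6] gap 0.537
  turn [ 0.0001 -0.0002 -0.0016] shift [-0.0007 -0.0018  0.1314]
scene outer 394 centre [ 0.4571 -0.3495] size [0.2529 0.235 ] ang 6.45 centroid [ 0.4479 -0.3304] area 39914
scene hole 36 centre [ 0.4246 -0.3759] size [0.0427 0.0444] ang 52.4 centroid [ 0.4253 -0.3749] area 1503
scene hole 41 centre [ 0.3688 -0.3179] size [0.0669 0.0369] ang 50.31 centroid [ 0.3679 -0.3189] area 1796
scene hole 35 centre [ 0.4141 -0.2703] size [0.0484 0.0422] ang 12.94 centroid [ 0.4136 -0.2713] area 1511
scene hole 34 centre [ 0.5523 -0.3592] size [0.0424 0.046 ] ang 52.4 centroid [ 0.5529 -0.36  ] area 1522
scene hole 145 centre [ 0.4879 -0.3336] size [0.1801 0.108 ] ang 14.25 centroid [ 0.4858 -0.3226] area 10919
top outer 377 centre [ 0.4539 -0.3382] size [0.2572 0.2136] ang 6.28 centroid [ 0.4533 -0.3194] area 43208
top hole 38 centre [ 0.358  -0.3275] size [0.0482 0.0346] ang 89.22 centroid [ 0.3598 -0.3288] area 1210
top hole 38 centre [ 0.4141 -0.2698] size [0.0421 0.0438] ang 43.1 centroid [ 0.4143 -0.2696] area 1540
top hole 39 centre [ 0.4264 -0.3725] size [0.0442 0.0444] ang 42.64 centroid [ 0.4258 -0.3724] area 1570
top hole 38 centre [ 0.4785 -0.2636] size [0.0426 0.0444] ang 43.15 centroid [ 0.4779 -0.2626] area 1570
top hole 40 centre [ 0.4886 -0.3649] size [0.0492 0.0423] ang 89.29 centroid [ 0.4892 -0.3663] area 1585
top hole 38 centre [ 0.5424 -0.2556] size [0.0432 0.045 ] ang 43.46 centroid [ 0.5413 -0.2557] area 1589
top hole 133 centre [ 0.4835 -0.3131] size [0.1792 0.0567] ang 5.46 centroid [ 0.484  -0.3139] area 8879
top hole 38 centre [ 0.5528 -0.359 ] size [0.0431 0.0456] ang 43.08 centroid [ 0.5527 -0.3588] area 1614
[477.9 121.9] [ 0.7985 -0.5046]
[407.2 198.5] [ 0.5437 -0.2569]
[443.  214.6] [ 0.4907 -0.3678]
[228.8 219.1] [0.4845 0.3065]
[410.5 218.5] [ 0.4794 -0.2639]
[205.6 219.4] [0.4845 0.3785]
```

View pics/top6.png

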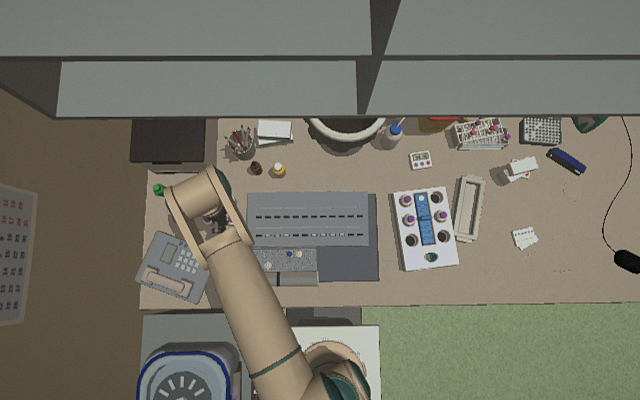

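View pics/scene6.png

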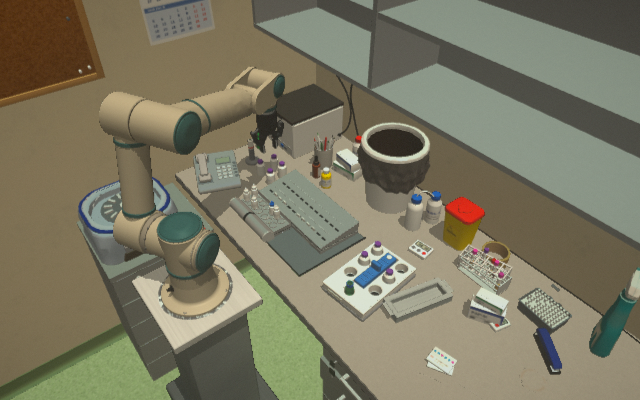

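Emit:
step_arm --targets "0 0 -0.0015 -0.0007 -0.002 0.05 0.046;0 0 -0.0015 -0.0007 -0.002 0.09 0.046;0 0 -0.0015 -0.0007 -0.002 0.115 0.046;0 0 -0.0015 -0.0007 -0.002 0.131 0.046;0 0 -0.0015 -0.0007 -0.002 0.131 0.046;0 0 -0.0015 -0.0007 -0.002 0.131 0.046;0 0 -0.0015 -0.0007 -0.002 0.131 0;0 0 -0.0015 -0.0007 -0.002 0.131 0;0 0 -0.0015 -0.0007 -0.002 0.131 0;0 0 -0.0015 -0.0007 -0.002 0.131 0;0 0 -0.0015 -0.0007 -0.002 0.131 0" --newtons 30

```text
time: 11.22
tool_pos: [0.4868, 0.3022, 0.0319]
orientation: [-179.9, -0.1, 0.1]
contact_force: [-0.5, -0.7, 6.5]
finger_gap: 0.389
```

Emit:
step_arm --targets "0 0 0 0 0 -0.03 0;0 0 0 0 0 -0.07 0;0 0 0 0 0 -0.11 0;0 0 -0.11 -0.0728 0.5726 -0.12 0;0 0 -0.11 -0.0728 0.5726 -0.12 0;0 0 -0.11 -0.0728 0.5726 -0.12 0;0 0 -0.11 -0.0728 0.5726 -0.12 0;0 0 -0.11 -0.0728 0.5726 -0.12 0;0 0 -0.11 -0.0728 0.5726 -0.12 0;0 0 -0.11 -0.0728 0.5726 -0.12 0;0 0 -0.11 -0.0728 0.5726 -0.12 0;0 0 -0.11 -0.0728 0.5726 -0.12 0;0 0 -0.11 -0.0728 0.5726 -0.12 0;0 0 -0.11 -0.0728 0.5726 -0.12 0;0 0 -0.11 -0.0728 0.5726 -0.12 0;0 0 -0.11 -0.0728 0.5726 -0.12 0"

```text
time: 13.22
tool_pos: [0.4144, -0.2697, 0.1504]
orientation: [-180.0, -0.0, 6.5]
contact_force: [0.0, -0.2, -0.1]
finger_gap: 0.389
```

```bash
python3 go.py .414 -.2702 .040 6.4
python3 - <<'E'
from h import *
p,d=cam('scene'); cv2.imwrite('pics/s7.png',cv2.resize(p[180:330,290:460,::-1],None,fx=4,fy=4))
p,d=cam('top'); cv2.imwrite('pics/t7.png',cv2.resize(p[145:275,380:500,::-1],None,fx=4,fy=4))
E
```

```text
t 13.22 pos [ 0.4144 -0.2697  0.1504] ori [-1.80e+02 -1.00e-02  6.51e+00] F [ 0.  -0.2 -0.1] gap 0.389
  turn [-0.     -0.0002  0.0019] shift [-0.0005  0.0004  0.1104]
```

View pics/s7.png

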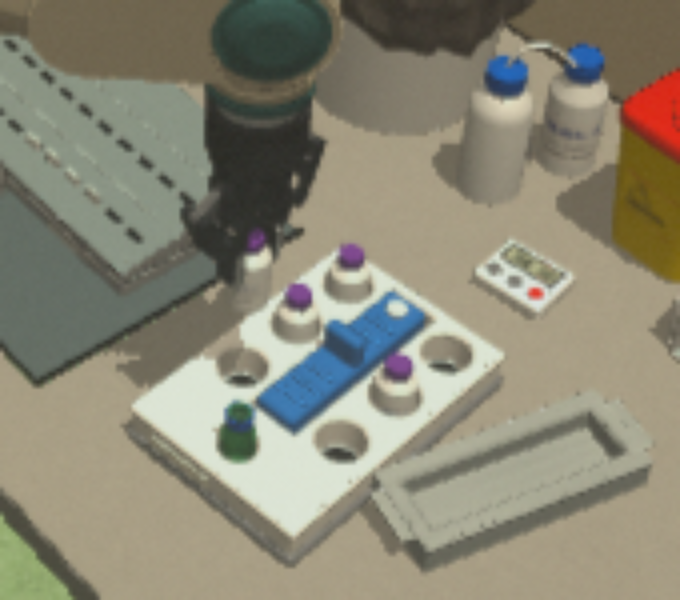

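Emit:
step_arm --targets "0 0 0.002 -0.0004 0.0003 0.04 0;0 0 0.002 -0.0004 0.0003 0.065 0;0 0 0.002 -0.0004 0.0003 0.075 0;0 0 0.002 -0.0004 0.0003 0.082 0;0 0 0.002 -0.0004 0.0003 0.088 0;0 0 0.002 -0.0004 0.0003 0.092 0;0 0 0.002 -0.0004 0.0003 0.092 0"

```text
time: 14.2
tool_pos: [0.4137, -0.2714, 0.0584]
orientation: [180.0, -0.0, 6.3]
contact_force: [0.4, 0.2, -0.5]
finger_gap: 0.384
```

Emit:
step_arm --targets "0 0 0 0 -0.001 0.006 0;0 0 0 0 -0.001 0.012 0;0 0 0 0 -0.001 0.017 0;0 0 0 0 -0.001 0.018 0;0 0 0 0 -0.001 0.018 0"

```text
time: 14.82
tool_pos: [0.4136, -0.2704, 0.0403]
orientation: [180.0, 0.0, 6.3]
contact_force: [-0.9, 0.4, -0.1]
finger_gap: 0.387
```

Emit:
step_arm --targets "0 0 0 0 0 0 0.046;0 0 0 0 0 0 0.046;0 0 0 0 0 0 0.046;0 0 0 0 0 -0.04 0.046;0 0 0 0 0 -0.09 0.046;0 0 0 0 0 -0.12 0.046;0 0 0.11 0.1985 -0.5635 -0.12 0.046;0 0 0.11 0.1985 -0.5635 -0.12 0.046;0 0 0.11 0.1985 -0.5635 -0.12 0.046;0 0 0.11 0.1985 -0.5635 -0.12 0.046;0 0 0.11 0.1985 -0.5635 -0.12 0.046;0 0 0.11 0.1985 -0.5635 -0.12 0.046;0 0 0.11 0.1985 -0.5635 -0.12 0.046;0 0 0.11 0.1985 -0.5635 -0.12 0.046;0 0 0.11 0.1985 -0.5635 -0.12 0.046;0 0 0.11 0.1985 -0.5635 -0.12 0.046;0 0 0.11 0.1985 -0.5635 -0.12 0.046;0 0 0.11 0.1985 -0.5635 -0.12 0.046;0 0 0.11 0.1985 -0.5635 -0.12 0.046;0 0 0.11 0.1985 -0.5635 -0.12 0.046"

```text
time: 17.32
tool_pos: [0.5494, 0.3106, 0.1606]
orientation: [-180.0, -0.0, -0.1]
contact_force: [-0.0, -0.2, -0.0]
finger_gap: 0.541
```

```bash
python3 go.py .549 .3115 .030 0
cat > look.py <<'E'
from h import *
import sys
k=sys.argv[1]
for n in('scene','top'):
    p,d=cam(n); np.savez('pics/%s%s.npz'%(n,k),p=p,d=d); cv2.imwrite('pics/%s%s.png'%(n,k),p[:,:,::-1]); H=hsv(p);C=cloud(n,d)
    pu=(H[...,0]>130)&(H[...,0]<160)&(H[...,1]>90)
    for m,a,c in comps(pu,8):
        X=C[m].mean(0)
        if X[0]<.66: print(n,a,c.round(1),'z95',np.percentile(C[m][:,2],90).round(4),ray(n,*c,.067 if X[1]>0 else .075)[:2].round(4))
    a=p[180:330,290:460] if n=='scene' else p[145:275,380:500]
    b=p[125:190,225:335] if n=='scene' else p[150:260,150:300]
    a=cv2.resize(a,(400,400)); b=cv2.resize(b,(400,400)); cv2.imwrite('pics/c%s%s.png'%(n,k),np.hstack([b,a])[:,:,::-1])
E
python3 look.py 8
```

```text
t 17.32 pos [0.5494 0.3106 0.1606] ori [-1.8e+02 -2.0e-02 -1.0e-01] F [-0.  -0.2 -0. ] gap 0.541
  turn [-0.     -0.0004 -0.0018] shift [-0.0005 -0.0009  0.1306]
scene 10 [259.5 160.8] z95 1.2482 [0.4859 0.3764]
scene 13 [281.6 162.6] z95 0.0723 [0.5491 0.3123]
scene 21 [377.6 243.1] z95 0.0818 [ 0.5429 -0.255 ]
scene 23 [364.4 253. ] z95 0.0804 [ 0.4791 -0.2619]
scene 23 [350.6 264. ] z95 0.0816 [ 0.4138 -0.2705]
scene 26 [389.5 270.7] z95 0.0825 [ 0.4913 -0.3653]
top 9 [207.2 199.1] z95 0.0731 [0.5489 0.3757]
top 8 [225.9 198.5] z95 0.071 [0.5502 0.3173]
top 27 [407.3 198.6] z95 0.0801 [ 0.5419 -0.255 ]
top 25 [443.  214.6] z95 0.0803 [ 0.4895 -0.3652]
top 28 [410.5 218.5] z95 0.0798 [ 0.4783 -0.262 ]
top 29 [414.4 239.3] z95 0.0809 [ 0.4132 -0.2706]
```

View pics/cscene8.png

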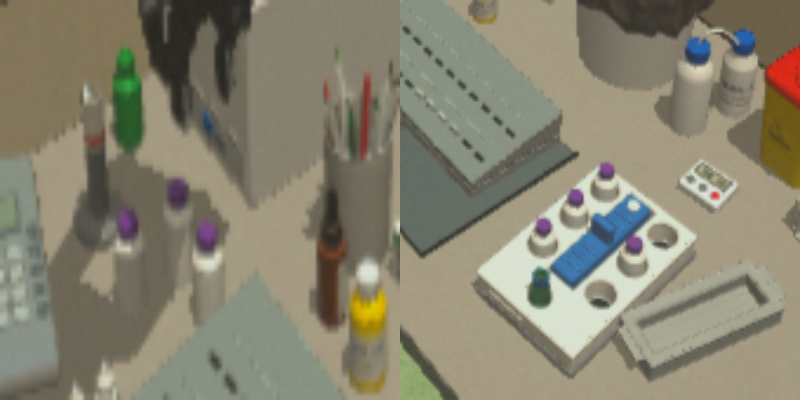

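View pics/ctop8.png

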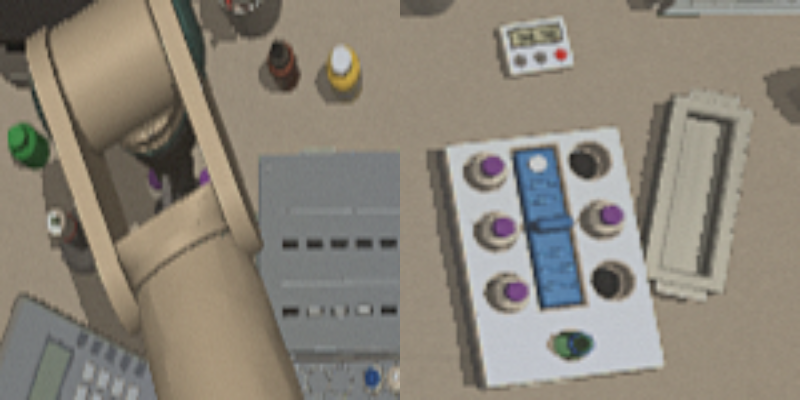

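Emit:
step_arm --targets "0 0 -0.0015 -0.0005 -0.001 0.05 0.046;0 0 -0.0015 -0.0005 -0.001 0.09 0.046;0 0 -0.0015 -0.0005 -0.001 0.115 0.046;0 0 -0.0015 -0.0005 -0.001 0.131 0.046;0 0 -0.0015 -0.0005 -0.001 0.131 0.046;0 0 -0.0015 -0.0005 -0.001 0.131 0.046;0 0 -0.0015 -0.0005 -0.001 0.131 0;0 0 -0.0015 -0.0005 -0.001 0.131 0;0 0 -0.0015 -0.0005 -0.001 0.131 0;0 0 -0.0015 -0.0005 -0.001 0.131 0;0 0 -0.0015 -0.0005 -0.001 0.131 0" --newtons 30

```text
time: 18.8
tool_pos: [0.5496, 0.3129, 0.031]
orientation: [-179.9, -0.1, 0.1]
contact_force: [-1.3, -1.4, 6.7]
finger_gap: 0.386
```

```bash
python3 go.py .5528 -.3595 .15 6.4
```

```text
t 18.8 pos [0.5496 0.3129 0.031 ] ori [-1.7993e+02 -1.5000e-01  6.0000e-02] F [-1.3 -1.4  6.7] gap 0.386
  turn [-0.001  -0.0026 -0.1106] shift [ 0.0028  0.6722 -0.1197]
```

Emit:
step_arm --targets "0 0 0 0 0 -0.03 0;0 0 0 0 0 -0.07 0;0 0 0 0 0 -0.11 0;0 0 -0.11 0.003 0.672 -0.12 0;0 0 -0.11 0.003 0.672 -0.12 0;0 0 -0.11 0.003 0.672 -0.12 0;0 0 -0.11 0.003 0.672 -0.12 0;0 0 -0.11 0.003 0.672 -0.12 0;0 0 -0.11 0.003 0.672 -0.12 0;0 0 -0.11 0.003 0.672 -0.12 0;0 0 -0.11 0.003 0.672 -0.12 0;0 0 -0.11 0.003 0.672 -0.12 0;0 0 -0.11 0.003 0.672 -0.12 0;0 0 -0.11 0.003 0.672 -0.12 0;0 0 -0.11 0.003 0.672 -0.12 0;0 0 -0.11 0.003 0.672 -0.12 0;0 0 -0.11 0.003 0.672 -0.12 0;0 0 -0.11 0.003 0.672 -0.12 0;0 0 -0.11 0.003 0.672 -0.12 0"

```text
time: 21.18
tool_pos: [0.5527, -0.3589, 0.1496]
orientation: [180.0, -0.0, 6.4]
contact_force: [-0.5, 0.4, -0.9]
finger_gap: 0.383
```

```bash
python3 go.py .5528 -.3595 .058 6.4
```

```text
t 21.18 pos [ 0.5527 -0.3589  0.1496] ori [ 1.7998e+02 -1.0000e-02  6.4100e+00] F [-0.5  0.4 -0.9] gap 0.383
  turn [ 0.0003 -0.0002  0.0002] shift [0.0001 0.0005 0.0916]
```

Emit:
step_arm --targets "0 0 0 0 0 0.04 0;0 0 0 0 0 0.065 0;0 0 0 0 0 0.075 0;0 0 0 0 0 0.082 0;0 0 0 0 0 0.088 0;0 0 0 0 0 0.091 0;0 0 0 0 0 0.091 0"

```text
time: 22.05
tool_pos: [0.5525, -0.3596, 0.0586]
orientation: [180.0, -0.0, 6.4]
contact_force: [0.0, -0.3, -0.5]
finger_gap: 0.388
```

Emit:
step_arm --targets "0 0 0 0 0 0.007 0;0 0 0 0 0 0.013 0;0 0 0 0 0 0.018 0;0 0 0 0 0 0.019 0;0 0 0 0 0 0.019 0"

```text
time: 22.68
tool_pos: [0.5524, -0.3596, 0.0394]
orientation: [180.0, -0.0, 6.4]
contact_force: [-0.9, -0.2, 1.4]
finger_gap: 0.389
```

Emit:
step_arm --targets "0 0 0 0 0 0 0.046;0 0 0 0 0 0 0.046;0 0 0 0 0 0 0.046;0 0 0 0 0 -0.04 0.046;0 0 0 0 0 -0.09 0.046;0 0 0 0 0 -0.12 0.046;0 0 0.11 0.018 -0.7375 -0.12 0.046;0 0 0.11 0.018 -0.7375 -0.12 0.046;0 0 0.11 0.018 -0.7375 -0.12 0.046;0 0 0.11 0.018 -0.7375 -0.12 0.046;0 0 0.11 0.018 -0.7375 -0.12 0.046;0 0 0.11 0.018 -0.7375 -0.12 0.046;0 0 0.11 0.018 -0.7375 -0.12 0.046;0 0 0.11 0.018 -0.7375 -0.12 0.046;0 0 0.11 0.018 -0.7375 -0.12 0.046;0 0 0.11 0.018 -0.7375 -0.12 0.046;0 0 0.11 0.018 -0.7375 -0.12 0.046;0 0 0.11 0.018 -0.7375 -0.12 0.046;0 0 0.11 0.018 -0.7375 -0.12 0.046;0 0 0.11 0.018 -0.7375 -0.12 0.046"

```text
time: 25.18
tool_pos: [0.4887, 0.3751, 0.159]
orientation: [180.0, 0.0, 0.1]
contact_force: [-0.4, -0.6, -1.0]
finger_gap: 0.539
```

```bash
python3 go.py .488 .3755 .030 0;python3 look.py 9
```

```text
t 25.18 pos [0.4887 0.3751 0.159 ] ori [1.7996e+02 1.0000e-02 6.0000e-02] F [-0.4 -0.6 -1. ] gap 0.539
  turn [0.0006 0.0001 0.0011] shift [-0.0006 -0.0005  0.129 ]
scene 11 [273.5 155.4] z95 0.0716 [0.5507 0.3733]
scene 15 [259.8 160.7] z95 0.0735 [0.4871 0.3761]
scene 20 [377.7 243.1] z95 0.0798 [ 0.5432 -0.2553]
scene 22 [364.5 253. ] z95 0.0799 [ 0.4795 -0.262 ]
scene 22 [402.6 260.7] z95 0.0807 [ 0.5531 -0.3604]
scene 22 [350.7 264. ] z95 0.0812 [ 0.4141 -0.2707]
scene 26 [389.5 270.7] z95 0.0815 [ 0.4913 -0.3653]
top 23 [440.1 195.2] z95 0.0785 [ 0.5516 -0.36  ]
top 31 [208.5 198.4] z95 0.0722 [0.5511 0.3717]
top 25 [407.2 198.5] z95 0.0793 [ 0.5422 -0.255 ]
top 26 [442.9 214.6] z95 0.0801 [ 0.4896 -0.3648]
top 29 [410.5 218.4] z95 0.0799 [ 0.4785 -0.2619]
top 29 [414.4 239.3] z95 0.0803 [ 0.4132 -0.2706]
```

View pics/cscene9.png

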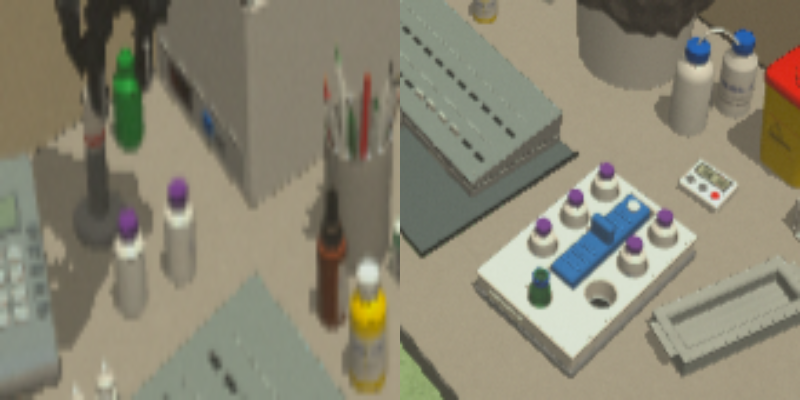

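Emit:
step_arm --targets "0 0 0.001 -0.001 -0.0005 0.05 0.046;0 0 0.001 -0.001 -0.0005 0.09 0.046;0 0 0.001 -0.001 -0.0005 0.115 0.046;0 0 0.001 -0.001 -0.0005 0.129 0.046;0 0 0.001 -0.001 -0.0005 0.129 0.046;0 0 0.001 -0.001 -0.0005 0.129 0.046;0 0 0.001 -0.001 -0.0005 0.129 0;0 0 0.001 -0.001 -0.0005 0.129 0;0 0 0.001 -0.001 -0.0005 0.129 0;0 0 0.001 -0.001 -0.0005 0.129 0;0 0 0.001 -0.001 -0.0005 0.129 0" --newtons 30

```text
time: 26.65
tool_pos: [0.4884, 0.3764, 0.032]
orientation: [-179.9, -0.1, 0.0]
contact_force: [-0.1, -1.1, 7.3]
finger_gap: 0.383
```

```bash
python3 go.py .4256 -.3736 .15 6.4
```

```text
t 26.65 pos [0.4884 0.3764 0.032 ] ori [-1.7992e+02 -1.4000e-01  0.0000e+00] F [-0.1 -1.1  7.3] gap 0.383
  turn [-0.0012 -0.0025 -0.1117] shift [-0.0626  0.7498 -0.1192]
```

Emit:
step_arm --targets "0 0 0 0 0 -0.03 0;0 0 0 0 0 -0.07 0;0 0 0 0 0 -0.11 0;0 0 -0.112 -0.0625 0.75 -0.12 0;0 0 -0.112 -0.0625 0.75 -0.12 0;0 0 -0.112 -0.0625 0.75 -0.12 0;0 0 -0.112 -0.0625 0.75 -0.12 0;0 0 -0.112 -0.0625 0.75 -0.12 0;0 0 -0.112 -0.0625 0.75 -0.12 0;0 0 -0.112 -0.0625 0.75 -0.12 0;0 0 -0.112 -0.0625 0.75 -0.12 0;0 0 -0.112 -0.0625 0.75 -0.12 0;0 0 -0.112 -0.0625 0.75 -0.12 0;0 0 -0.112 -0.0625 0.75 -0.12 0;0 0 -0.112 -0.0625 0.75 -0.12 0;0 0 -0.112 -0.0625 0.75 -0.12 0;0 0 -0.112 -0.0625 0.75 -0.12 0;0 0 -0.112 -0.0625 0.75 -0.12 0;0 0 -0.112 -0.0625 0.75 -0.12 0;0 0 -0.112 -0.0625 0.75 -0.12 0"

```text
time: 29.15
tool_pos: [0.4255, -0.3735, 0.1506]
orientation: [180.0, -0.0, 6.5]
contact_force: [-0.7, -0.4, -0.4]
finger_gap: 0.389
```

```bash
python3 go.py .4256 -.3736 .058 6.4
```

```text
t 29.15 pos [ 0.4255 -0.3735  0.1506] ori [ 1.7998e+02 -2.0000e-02  6.4800e+00] F [-0.7 -0.4 -0.4] gap 0.389
  turn [ 0.0004 -0.0003  0.0013] shift [0.0001 0.0001 0.0926]
```

Emit:
step_arm --targets "0 0 0 0 0 0.04 0;0 0 0 0 0 0.065 0;0 0 0 0 0 0.075 0;0 0 0 0 0 0.082 0;0 0 0 0 0 0.088 0;0 0 0 0 0 0.092 0;0 0 0 0 0 0.092 0"

```text
time: 30.02
tool_pos: [0.4251, -0.3741, 0.0583]
orientation: [180.0, -0.0, 6.4]
contact_force: [0.3, -0.3, -0.7]
finger_gap: 0.385
```

Emit:
step_arm --targets "0 0 0 0 0 0.007 0;0 0 0 0 0 0.013 0;0 0 0 0 0 0.017 0;0 0 0 0 0 0.018 0;0 0 0 0 0 0.018 0"

```text
time: 30.65
tool_pos: [0.4252, -0.3741, 0.0404]
orientation: [180.0, -0.0, 6.4]
contact_force: [0.6, -0.5, -1.1]
finger_gap: 0.391
```

Emit:
step_arm --targets "0 0 0 0 0 0 0.046;0 0 0 0 0 0 0.046;0 0 0 0 0 0 0.046;0 0 0 0 0 -0.04 0.046;0 0 0 0 0 -0.09 0.046;0 0 0 0 0 -0.12 0.046;0 0 0 0.08 -0.46 -0.2 0.046;0 0 0 0.08 -0.46 -0.2 0.046;0 0 0 0.08 -0.46 -0.2 0.046;0 0 0 0.08 -0.46 -0.2 0.046;0 0 0 0.08 -0.46 -0.2 0.046;0 0 0 0.08 -0.46 -0.2 0.046;0 0 0 0.08 -0.46 -0.2 0.046;0 0 0 0.08 -0.46 -0.2 0.046;0 0 0 0.08 -0.46 -0.2 0.046;0 0 0 0.08 -0.46 -0.2 0.046"

```text
time: 32.65
tool_pos: [0.4531, 0.0916, 0.2401]
orientation: [180.0, 0.0, 6.4]
contact_force: [-0.1, 0.4, -1.0]
finger_gap: 0.54
```

```bash
python3 go.py .504 .470 .16 0;python3 look.py 10
python3 - <<'E'
from h import *
import th
from rack import rackfit
for n in('scene','top'):
    Z=np.load('pics/%s10.npz'%n); p,d=Z['p'],Z['d']; th.thermo(n,p,d)
    C=cloud(n,d); H=hsv(p)
    g=(H[...,0]>40)&(H[...,0]<115)&(H[...,1]>70)&(C[...,0]>.3)&(C[...,0]<.41)&(C[...,1]<-.28)&(C[...,1]>-.38)
    for m,a,c in comps(g,5): print(n,'green',a,c,C[m].mean(0),np.percentile(C[m][:,2],[50,90,98]), H[m].mean(0))
    u,v=proj(n,[.359,-.328,.08]); u,v=int(u),int(v)
    cv2.imwrite('pics/mon_%s.png'%n,cv2.resize(p[v-20:v+30,u-25:u+25,::-1],None,fx=8,fy=8,interpolation=cv2.INTER_NEAREST)); print(u,v)
E
python3 -c "
import cv2,numpy as np
cv2.imwrite('pics/mon.png',np.hstack([cv2.imread('pics/mon_%s.png'%n) for n in('scene','top')]))"
```

```text
t 32.65 pos [0.4531 0.0916 0.2401] ori [1.7998e+02 2.0000e-02 6.4200e+00] F [-0.1  0.4 -1. ] gap 0.54
  turn [0.0004 0.0002 0.112 ] shift [ 0.0929 -0.3704  0.0799]
scene 11 [273.5 155.4] z95 0.0727 [0.5507 0.3733]
scene 20 [377.7 243.2] z95 0.0802 [ 0.5431 -0.2555]
scene 23 [364.4 253. ] z95 0.0802 [ 0.4791 -0.2619]
scene 21 [402.5 260.6] z95 0.0813 [ 0.553 -0.36 ]
scene 22 [350.7 264. ] z95 0.0811 [ 0.4141 -0.2707]
scene 25 [389.5 270.6] z95 0.0823 [ 0.4916 -0.3651]
scene 24 [375.5 282.5] z95 0.0802 [ 0.4251 -0.3735]
top 24 [440.  195.3] z95 0.08 [ 0.5513 -0.3599]
top 30 [208.6 198.5] z95 0.0722 [0.5508 0.3715]
top 26 [407.3 198.5] z95 0.0797 [ 0.5421 -0.2553]
top 25 [443.  214.6] z95 0.0804 [ 0.4895 -0.3652]
top 28 [410.5 218.5] z95 0.0807 [ 0.4783 -0.262 ]
top 27 [447.2 235.4] z95 0.0791 [ 0.4239 -0.3737]
top 29 [414.4 239.3] z95 0.0793 [ 0.4132 -0.2706]
scene 0.005 13 [257.9 146.3] (array([0.5727688 , 0.53608276]), array([0.02653378, 0.01065656]), 82.53626251220703) [0.5729 0.5339 0.0141]
scene 0.005 85 [252.2 160.2] (array([0.50381174, 0.47085028]), array([0.06404646, 0.05829846
[... 1796 characters left out ...]
), 66.51659393310547) [0.4101 0.5155 0.0504]
top 0.07 29 [175.4 213.3] (array([0.5039819 , 0.46737576]), array([0.01055836, 0.02339928]), 71.10725402832031) [0.5019 0.4667 0.086 ]
top 0.1 47 [171.1 211. ] (array([0.50572861, 0.47288086]), array([0.02055547, 0.02102368]), 39.80602264404297) [0.5056 0.4726 0.1081]
top red 4 [177.75 212.5 ] [0.5061 0.4634 0.0748] [  4.   122.25 103.75]
top green 37 [427.43243243 242.2972973 ] [ 0.40573984 -0.31916326  0.04433036] [0.0442818  0.04766238 0.04874493] [105.67567568 120.2972973  143.43243243]
top green 49 [430.71428571 256.63265306] [ 0.35967139 -0.3217207   0.0619212 ] [0.05774904 0.0796192  0.08138793] [73.10204082 86.2244898  98.83673469]
434 256
```

View pics/mon.png

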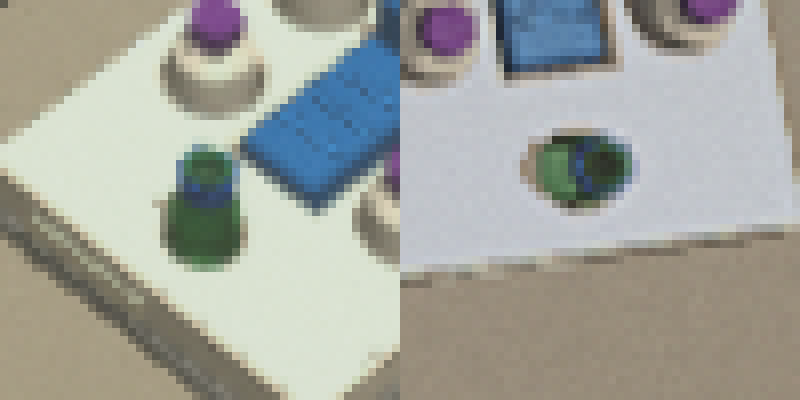

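View pics/cscene10.png

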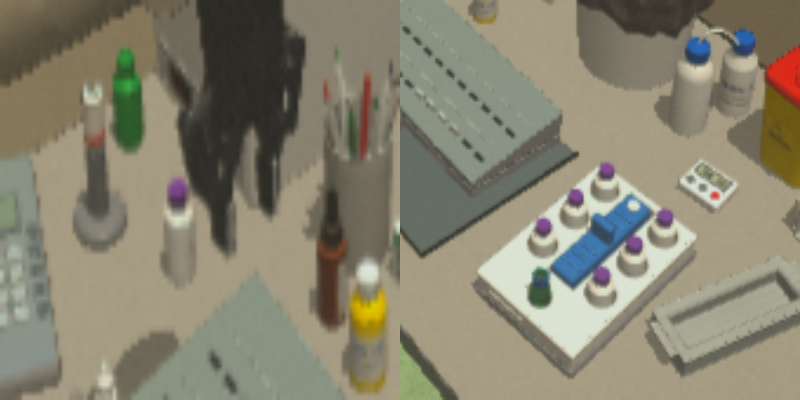

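View pics/ctop10.png

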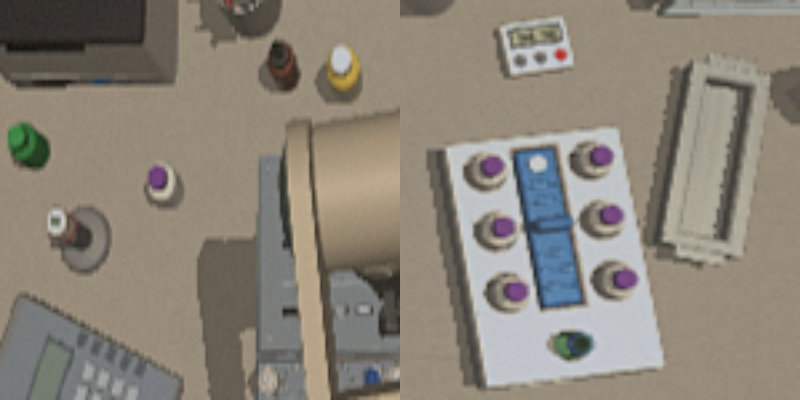

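Run:
```python
from h import *
print(ray('top',434.0,255.1,.08),ray('scene',349.6,282.1,.08))
a=np.radians(6.4); R=np.array([[np.cos(a),-np.sin(a)],[np.sin(a),np.cos(a)]])
rc=np.array([.4838,-.3148])-R@[.03,0]
for q in(ray('top',434.0,255.1,.08),ray('scene',349.6,282.1,.08)): print('rackframe',R.T@(q[:2]-rc))
for k in('0','10'):
  for n in('scene','top'):
    Z=np.load('pics/%s%s.npz'%(n,k)); p,d=Z['p'],Z['d']; C=cloud(n,d)
    m=(C[...,0]>.46)&(C[...,0]<.55)&(C[...,1]>.43)&(C[...,1]<.52)
    h=m&(C[...,2]>.103); P=np.array([ray(n,u,v,.109)[:2] for v,u in np.argwhere(h)]); print(k,n,h.sum(),'headtop',rect(P),P.mean(0))
    f=m&(C[...,2]>.004)&(C[...,2]<.018); P=np.array([ray(n,u,v,.01)[:2] for v,u in np.argwhere(f)]); print('   foot',rect(P), cv2.minEnclosingCircle((P*1000).astype(np.float32)))
Z=np.load('pics/top10.npz');p=Z['p']; cv2.imwrite('pics/thz.png',np.hstack([cv2.resize(p[198:236,155:205,::-1],(400,304),interpolation=cv2.INTER_NEAREST),cv2.resize(np.load('pics/scene10.npz')['p'][132:170,227:277,::-1],(400,304),interpolation=cv2.INTER_NEAREST)]))
```

```text
[ 0.3633939  -0.32708637  0.08      ] [ 0.36107597 -0.32754129  0.08      ]
rackframe [-0.09102527  0.00121174]
rackframe [-0.09337946  0.00101803]
0 scene 18 headtop (array([0.50037689, 0.46884375]), array([0.02169009, 0.02114116]), 52.36948013305664) [0.50217788 0.47046537]
   foot (array([0.49976227, 0.47520895]), array([0.08368063, 0.07565673]), 1.917820930480957) ((501.365234375, 475.22564697265625), 53.797977447509766)
0 top 46 headtop (array([0.50540707, 0.47246619]), array([0.02423189, 0.01838045]), 89.33130645751953) [0.50513398 0.472482  ]
   foot (array([0.49831531, 0.47524872]), array([0.07871915, 0.07241478]), 89.33387756347656) ((498.3153381347656, 475.24871826171875), 53.480464935302734)
10 scene 18 headtop (array([0.50037695, 0.46884378]), array([0.02169023, 0.02114106]), 52.3702392578125) [0.50244152 0.46874609]
   foot (array([0.50333017, 0.47374173]), array([0.07635962, 0.08040907]), 9.343912124633789) ((500.01690673828125, 473.9365234375), 44.75697326660156)
10 top 44 headtop (array([0.50539438, 0.47134402]), array([0.02124576, 0.01837963]), 89.33130645751953) [0.50567775 0.47236969]
   foot (array([0.50836551, 0.47734052]), array([0.07820638, 0.07532512]), 86.07764434814453) ((503.84063720703125, 474.3681335449219), 47.40299987792969)
```

View pics/thz.png

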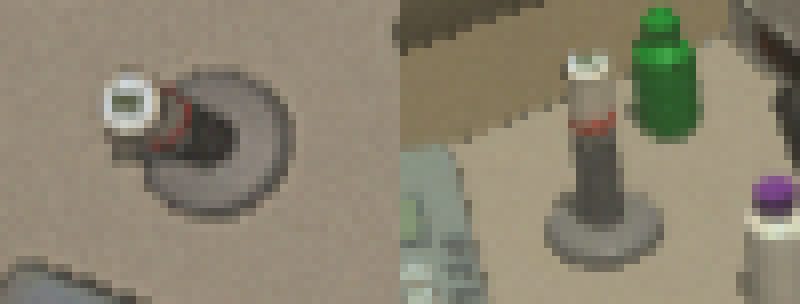

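```bash
python3 - <<'E'
from h import *
print(ray('top',170.9,210.25,.109),ray('scene',250.0,139.75,.109),ray('top',182,215.4,.008),ray('scene',227+(604-400)/8-.5,132+232/8-.5,.008))
E
python3 go.py .5035 .4705 .16 -45
```

```text
[0.5077     0.47297801 0.109     ] [0.50483633 0.47221085 0.109     ] [0.50697283 0.4712551  0.008     ] [0.50151294 0.46829751 0.008     ]
t 32.75 pos [0.4532 0.091  0.24  ] ori [1.7998e+02 2.0000e-02 6.3300e+00] F [ 0.1  0.1 -0. ] gap 0.542
  turn [4.000e-04 2.000e-04 8.959e-01] shift [ 0.0919 -0.3716  0.0799]
```

```bash
python3 go.py .506 .4725 .15 6.4
```

```text
t 32.75 pos [0.4532 0.091  0.24  ] ori [1.7998e+02 2.0000e-02 6.3300e+00] F [ 0.1  0.1 -0. ] gap 0.542
  turn [ 0.0003  0.0004 -0.0012] shift [ 0.0946 -0.3733  0.0899]
```

Emit:
step_arm --targets "0 0 -0.001 0.0945 -0.373 0.05 0.046;0 0 -0.001 0.0945 -0.373 0.05 0.046;0 0 -0.001 0.0945 -0.373 0.05 0.046;0 0 -0.001 0.0945 -0.373 0.05 0.046;0 0 -0.001 0.0945 -0.373 0.05 0.046;0 0 -0.001 0.0945 -0.373 0.05 0.046;0 0 -0.001 0.0945 -0.373 0.09 0.046;0 0 -0.001 0.0945 -0.373 0.09 0.046;0 0 -0.001 0.0945 -0.373 0.09 0.046;0 0 -0.001 0.0945 -0.373 0.09 0.046"

```text
time: 34.0
tool_pos: [0.5066, 0.4725, 0.1533]
orientation: [-179.9, -0.2, 6.4]
contact_force: [-0.6, -0.3, -0.1]
finger_gap: 0.539
```

```bash
python3 go.py .506 .4725 .0715 6.4
python3 - <<'E'
from h import *
a=[]
for n,b in(('scene',(110,175,215,295)),('top',(190,245,145,215))):
    p,d=cam(n); a.append(cv2.resize(p[b[0]:b[1],b[2]:b[3],::-1],(400,320)))
cv2.imwrite('pics/th11.png',np.hstack(a))
E
```

```text
t 34.0 pos [0.5066 0.4725 0.1533] ori [-179.88   -0.19    6.38] F [-0.6 -0.3 -0.1] gap 0.539
  turn [-0.002  -0.0033 -0.0003] shift [-0.0009  0.0001  0.0818]
```

View pics/th11.png

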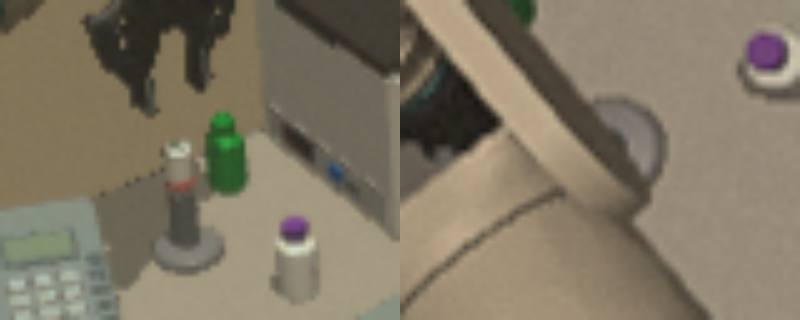

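Emit:
step_arm --targets "0 0 0 -0.001 0 0.03 0.046;0 0 0 -0.001 0 0.06 0.046;0 0 0 -0.001 0 0.078 0.046;0 0 0 -0.001 0 0.082 0.046;0 0 0 -0.001 0 0.082 0.046;0 0 0 -0.001 0 0.082 0.046;0 0 0 -0.001 0 0.082 0;0 0 0 -0.001 0 0.082 0;0 0 0 -0.001 0 0.082 0;0 0 0 -0.001 0 0.082 0;0 0 0 -0.001 0 0.082 0;0 0 0 -0.001 0 0.082 0" --newtons 40

```text
time: 35.6
tool_pos: [0.5048, 0.4734, 0.0693]
orientation: [-180.0, -0.1, 6.5]
contact_force: [-0.3, -0.8, 4.8]
finger_gap: 0.27
```

Emit:
step_arm --targets "0 0 0 0 0 -0.015 0;0 0 0 0 0 -0.04 0;0 0 0 0 0 -0.07 0;0 0 0 0 0 -0.1 0;0 0 0 0 0 -0.13 0;0 0 0 0 0 -0.13 0;0 0 0 0 0 -0.13 0"

```text
time: 36.48
tool_pos: [0.5041, 0.4728, 0.1967]
orientation: [179.9, 0.1, 6.5]
contact_force: [-0.0, -0.3, -1.2]
finger_gap: 0.269
```

```bash
python3 go.py .362 -.3277 .185 6.4
python3 - <<'E'
from h import *
a=[]
for n,b in(('scene',(90,175,205,305)),('top',(190,245,145,215))):
    p,d=cam(n); a.append(cv2.resize(p[b[0]:b[1],b[2]:b[3],::-1],(400,340)))
cv2.imwrite('pics/th12.png',np.hstack(a))
E
```

```text
t 36.48 pos [0.5041 0.4728 0.1967] ori [1.7993e+02 1.1000e-01 6.4800e+00] F [-0.  -0.3 -1.2] gap 0.269
  turn [0.0013 0.0018 0.0013] shift [-0.2315  0.7794  0.0132]
```

View pics/th12.png

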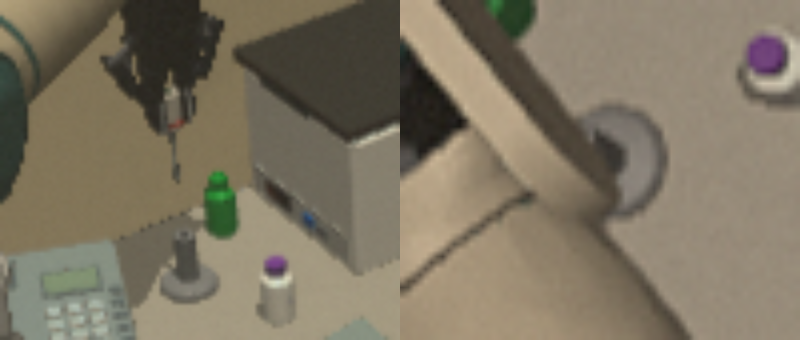

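Emit:
step_arm --targets "0 0 0 -0.2315 0.7795 0 0;0 0 0 -0.2315 0.7795 0 0;0 0 0 -0.2315 0.7795 0 0;0 0 0 -0.2315 0.7795 0 0;0 0 0 -0.2315 0.7795 0 0;0 0 0 -0.2315 0.7795 0 0;0 0 0 -0.2315 0.7795 0 0;0 0 0 -0.2315 0.7795 0 0;0 0 0 -0.2315 0.7795 0 0;0 0 0 -0.2315 0.7795 0 0;0 0 0 -0.2315 0.7795 0 0;0 0 0 -0.2315 0.7795 0 0;0 0 0 -0.2315 0.7795 0 0;0 0 0 -0.2315 0.7795 0 0;0 0 0 -0.2315 0.7795 0 0;0 0 0 -0.2315 0.7795 0 0;0 0 0 -0.2315 0.7795 0.01 0;0 0 0 -0.2315 0.7795 0.03 0;0 0 0 -0.2315 0.7795 0.03 0;0 0 0 -0.2315 0.7795 0.03 0"

```text
time: 39.08
tool_pos: [0.3626, -0.3273, 0.1688]
orientation: [180.0, -0.0, 6.5]
contact_force: [0.0, 0.9, 0.3]
finger_gap: 0.272
```

```bash
cat > mon.py <<'E'
from h import *
import sys
k=sys.argv[1]; a=[]
for n in('scene','top'):
    p,d=cam(n); np.savez('pics/m%s%s.npz'%(n,k),p=p,d=d)
    u,v=map(int,proj(n,[.362,-.3277,.09])); print(n,'crop origin',u-25,v-25)
    a.append(cv2.resize(p[v-25:v+25,u-25:u+25,::-1],(400,400),interpolation=cv2.INTER_NEAREST))
cv2.imwrite('pics/mm%s.png'%k,np.hstack(a))
E
python3 go.py .362 -.3277 .155 6.4; python3 mon.py 1
```

```text
t 39.08 pos [ 0.3626 -0.3273  0.1688] ori [ 1.7997e+02 -2.0000e-02  6.5100e+00] F [0.  0.9 0.3] gap 0.272
  turn [ 0.0005 -0.0003  0.0019] shift [-0.0006  0.0003  0.0138]
scene crop origin 325 254
top crop origin 410 230
```

View pics/mm1.png

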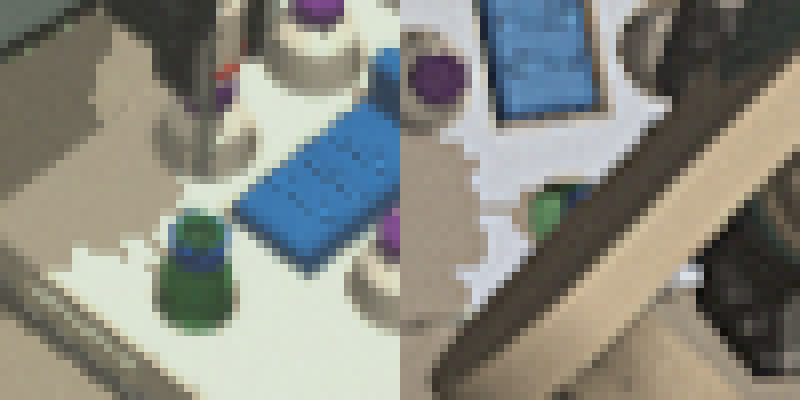

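Run:
```python
from h import *
p=np.load('pics/mscene1.npz')['p']
c=p[270:298,338:364,::-1]; cv2.imwrite('pics/mz.png',cv2.resize(c,None,fx=20,fy=20,interpolation=cv2.INTER_NEAREST))
print(p[262:280,347:355].mean(-1).round().astype(int))
for z in(.08,.1035): print(proj('scene',[.362,-.3277,z]))
print(proj('scene',[.3626,-.3273,.1035]), proj('scene',[.3626,-.3273,.165]))
```

```text
[[ 48  53  73  96  89 125 114 105]
 [ 48  53  72  96  79  94  98 149]
 [ 52  51  74  97  80 115 105 145]
 [ 64  58  76  95  78  78  75 144]
 [105  80  85  88  80  72  68 164]
 [137  84  74  82  77  75 124 199]
 [138 124  98  88  88 106 207 210]
 [139 139 121  98 110 139 208 211]
 [133 140 111  98 118 158 204 206]
 [114 129 112  97 120 202 179 156]
 [107 112 106  98 127 144 141 136]
 [105 125 105  97 108 138 139 136]
 [105 123  96  96 121 138 138 135]
 [127 130 102 100 118 140 148 157]
 [182 182 156 142 145 173 189 218]
 [155 216 222 221 220 220 220 219]
 [172 217 221 221 221 220 218 200]
 [207 209 210 214 221 214 203 114]]
(np.float64(349.86782613383275), np.float64(281.9869328929997))
(np.float64(350.18448997475195), np.float64(276.8864507780865))
(np.float64(350.25104002695826), np.float64(276.7102040363221)) (np.float64(351.11316258993895), np.float64(262.8489650049179))
```

View pics/mz.png

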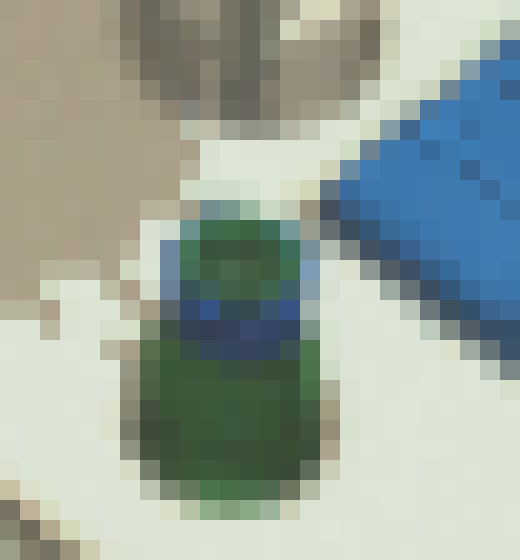

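Emit:
step_arm --targets "0 0 0 -0.0005 0 0.012 0;0 0 0 -0.0005 0 0.02 0;0 0 0 -0.0005 0 0.02 0;0 0 0 -0.0005 0 0.02 0"

```text
time: 39.67
tool_pos: [0.3619, -0.3277, 0.1484]
orientation: [180.0, -0.0, 6.5]
contact_force: [0.4, -0.0, -1.1]
finger_gap: 0.269
```

```bash
python3 go.py .362 -.3273 .14 6.4
python3 - <<'E'
from h import *
ims=[cam('scene')[0] for _ in range(3)]; p=np.mean(ims,0).astype(np.uint8)
c=p[255:298,330:370,::-1]; cv2.imwrite('pics/mz2.png',cv2.resize(c,None,fx=14,fy=14,interpolation=cv2.INTER_NEAREST))
s=readout.observe()['tool_pos']; print(proj('scene',[s[0],s[1],s[2]-.0653]),proj('scene',[.362,-.3275,.08]))
E
```

```text
t 39.67 pos [ 0.3619 -0.3277  0.1484] ori [179.99  -0.     6.47] F [ 0.4 -0.  -1.1] gap 0.269
  turn [ 0.0002 -0.0001  0.0013] shift [ 0.0002 -0.0004  0.0084]
(np.float64(349.90598079662067), np.float64(281.2891988367927)) (np.float64(349.8249443112577), np.float64(281.94604159364))
```

View pics/mz2.png

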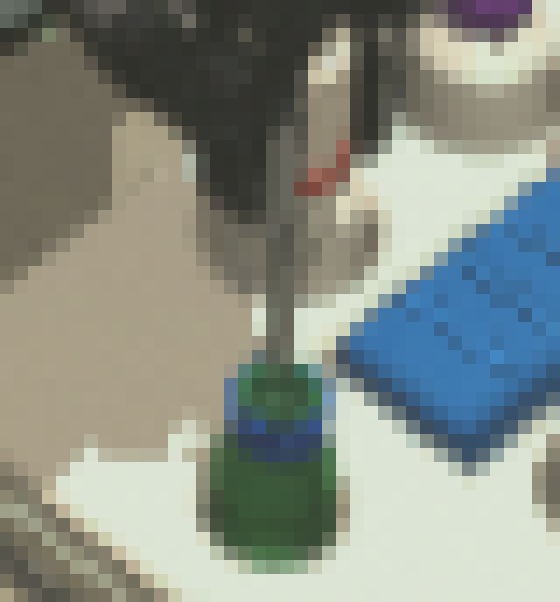

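Run:
```python
from h import *
D=[];P=[]
for _ in range(10):
    p,d=cam('scene'); D.append(d);P.append(p)
D=np.array(D);P=np.mean(P,0)
np.savez('pics/avg.npz',D=D,P=P)
print('noise',D.std(0)[255:298,330:370].mean())
d=np.median(D,0); C=cloud('scene',d)
for v in range(262,296): print(v,[('%.4f'%d[v,u]) for u in range(346,355)], C[v,350].round(3))
s=readout.observe()['tool_pos']; print(s)
for z in (.1451,.1451+.0075,.083): print(z,proj('scene',[s[0],s[1],z]))
```

```text
noise 0.017383013
262 ['1.3921', '1.4063', '1.4035', '1.4044', '1.4066', '1.4247', '1.4264', '1.4289', '1.4328'] [ 0.344 -0.343  0.195]
263 ['1.3918', '1.4107', '1.4040', '1.4065', '1.4069', '1.4206', '1.4275', '1.4302', '1.4358'] [ 0.343 -0.344  0.193]
264 ['1.3930', '1.4140', '1.4166', '1.4175', '1.4160', '1.4218', '1.4318', '1.4309', '1.4392'] [ 0.346 -0.341  0.184]
265 ['1.4169', '1.4141', '1.4205', '1.4193', '1.4209', '1.4229', '1.4355', '1.4367', '1.4428'] [ 0.347 -0.34   0.178]
266 ['1.4214', '1.4177', '1.4216', '1.4220', '1.4234', '1.4274', '1.4364', '1.4388', '1.4443'] [ 0.347 -0.34   0.174]
267 ['1.4242', '1.4217', '1.4277', '1.4236', '1.4276', '1.4403', '1.4414', '1.4424', '1.4480'] [ 0.348 -0.34   0.168]
268 ['1.4266', '1.4252', '1.4297', '1.4256', '1.4302', '1.4399', '1.4389', '1.4473', '1.5656'] [ 0.348 -0.34   0.164]
269 ['1.4281', '1.4265', '1.4331', '1.4312', '1.4295', '1.4435', '1.4470', '1.5615', '1.5633'] [ 0.346 -0.342  0.163]
270 ['1.4359', '1.4322', '1.4340', '1.4304', '1.4347', '1.5590', '1.5598', '1.5619', '1.5628'] [ 0.347 -0.341  0.156]
271 ['1.5653', '1.56
[... 2479 characters left out ...]
6', '1.5065', '1.5053', '1.5075', '1.5086', '1.5106', '1.5180', '1.5221'] [ 0.354 -0.34   0.05 ]
293 ['1.5119', '1.5120', '1.5107', '1.5062', '1.5092', '1.5119', '1.5131', '1.5226', '1.5186'] [ 0.353 -0.34   0.047]
294 ['1.5184', '1.5131', '1.5099', '1.5093', '1.5132', '1.5109', '1.5167', '1.5149', '1.5154'] [ 0.354 -0.34   0.041]
295 ['1.5122', '1.5138', '1.5172', '1.5138', '1.5157', '1.5142', '1.5113', '1.5125', '1.5109'] [ 0.354 -0.341  0.037]
[ 0.36181802 -0.32759254  0.14829841]
0.1451 (np.float64(350.6903326256227), np.float64(267.6006839579769))
0.1526 (np.float64(350.79640398345805), np.float64(265.8883601117973))
0.083 (np.float64(349.83872423479386), np.float64(281.34830994280696))
```

Emit:
step_arm --targets "0 0 0 0 0.0007 0 0;0 0 0 0 0.0007 0.003 0;0 0 0 0 0.0007 0.006 0;0 0 0 0 0.0007 0.009 0;0 0 0 0 0.0007 0.012 0;0 0 0 0 0.0007 0.012 0"

```text
time: 41.08
tool_pos: [0.3618, -0.3282, 0.136]
orientation: [-180.0, 0.0, 6.5]
contact_force: [-0.5, -0.2, -0.2]
finger_gap: 0.272
```

```bash
python3 go.py .362 -.3283 .0833 6.4
python3 - <<'E'
from h import *
p=np.mean([cam('scene')[0] for _ in range(3)],0).astype(np.uint8)
c=p[255:298,330:370,::-1]; cv2.imwrite('pics/mz3.png',cv2.resize(c,None,fx=14,fy=14,interpolation=cv2.INTER_NEAREST))
E
```

```text
t 41.08 pos [ 0.3618 -0.3282  0.136 ] ori [-1.7998e+02  2.0000e-02  6.4800e+00] F [-0.5 -0.2 -0.2] gap 0.272
  turn [-0.0004  0.0003  0.0014] shift [0.0002 0.0002 0.0527]
```

View pics/mz3.png

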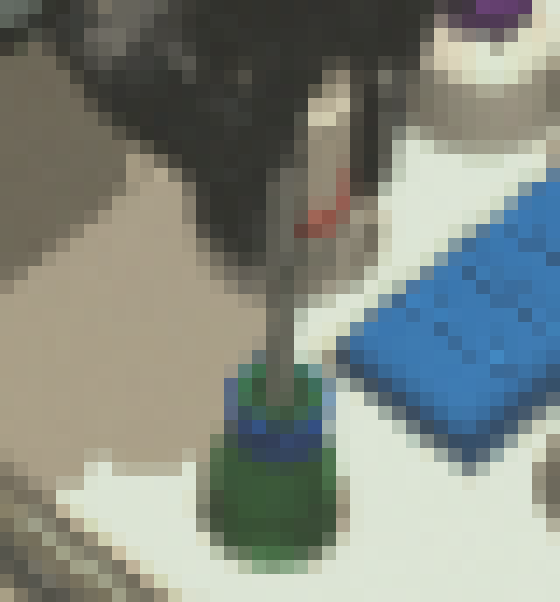

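Emit:
step_arm --targets "0 0 0 0 0 0.008 0;0 0 0 0 0 0.016 0;0 0 0 0 0 0.024 0;0 0 0 0 0 0.032 0;0 0 0 0 0 0.04 0;0 0 0 0 0 0.045 0;0 0 0 0 0 0.045 0"

```text
time: 42.1
tool_pos: [0.3618, -0.3282, 0.0909]
orientation: [-180.0, 0.0, 6.5]
contact_force: [-0.1, 0.7, -0.5]
finger_gap: 0.267
```

Emit:
step_arm --targets "0 0 0 0 0 0.003 0;0 0 0 0 0 0.005 0;0 0 0 0 0 0.0065 0;0 0 0 0 0 0.008 0;0 0 0 0 0 0.008 0;0 0 0 0 0 0.008 0"

```text
time: 42.85
tool_pos: [0.3619, -0.3283, 0.0833]
orientation: [180.0, -0.0, 6.5]
contact_force: [-0.2, 0.9, -1.3]
finger_gap: 0.271
```

Emit:
step_arm --targets "0 0 0 0 0 0.0007 0;0 0 0 0 0 0.0013 0;0 0 0 0 0 0.0013 0"

```text
time: 43.22
tool_pos: [0.362, -0.3284, 0.0832]
orientation: [180.0, -0.0, 6.5]
contact_force: [-2.9, 3.3, 8.0]
finger_gap: 0.272
```

Emit:
step_arm --targets "0 0 0 0 0 -0.001 0;0 0 0 0 0 -0.001 0.045;0 0 0 0 0 -0.001 0.045;0 0 0 0 0 -0.001 0.045;0 0 0 0 0 -0.001 0.045;0 0 0 0 0 -0.02 0.045;0 0 0 0 0 -0.05 0.045;0 0 0 0 0 -0.1 0.045;0 0 0 0 0 -0.15 0.045;0 0 0 0.1 -0.3 -0.2 0.045;0 0 0 0.1 -0.3 -0.2 0.045;0 0 0 0.1 -0.3 -0.2 0.045;0 0 0 0.1 -0.3 -0.2 0.045;0 0 0 0.1 -0.3 -0.2 0.045;0 0 0 0.1 -0.3 -0.2 0.045;0 0 0 0.1 -0.3 -0.2 0.045;0 0 0 0.1 -0.3 -0.2 0.045"

```text
time: 45.35
tool_pos: [0.4273, -0.0201, 0.2816]
orientation: [180.0, 0.0, 6.4]
contact_force: [-0.4, -0.3, -1.2]
finger_gap: 0.529
```

```bash
python3 look.py 20
python3 - <<'E'
from h import *
print(readout.observe()['tool_pos'],readout.observe()['time'])
for n in('scene','top'):
    Z=np.load('pics/%s20.npz'%n); p,d=Z['p'],Z['d']; C=cloud(n,d)
    m=(C[...,0]>.32)&(C[...,0]<.4)&(C[...,1]>-.37)&(C[...,1]<-.29)&(C[...,2]>.085)
    for mm,a,c in comps(m,6): print(n,a,c,C[mm].mean(0).round(4),np.percentile(C[mm][:,2],[5,50,95,99]).round(4))
    H=hsv(p); b=(H[...,0]>98)&(H[...,0]<118)&(H[...,1]>100)&(C[...,0]<.66)&(C[...,0]>.39)&(C[...,1]<-.2)&(C[...,1]>-.45); q=C[b]; print('pack z',np.percentile(q[:,2],[10,50,98]).round(4))
    f=[(C[...,0]>.40)&(C[...,0]<.43)]
a=[]
for n,b in(('scene',(225,310,325,425)),('top',(180,275,380,480))):
    p=np.load('pics/%s20.npz'%n)['p']; a.append(cv2.resize(p[b[0]:b[1],b[2]:b[3],::-1],(400,360)))
cv2.imwrite('pics/fin.png',np.hstack(a))
E
```

```text
scene 11 [273.5 155.4] z95 0.0736 [0.5507 0.3733]
scene 20 [377.7 243.1] z95 0.0792 [ 0.5432 -0.2553]
scene 22 [364.5 253. ] z95 0.0802 [ 0.4795 -0.262 ]
scene 22 [402.4 260.5] z95 0.0815 [ 0.553  -0.3596]
scene 22 [350.7 264. ] z95 0.0814 [ 0.4141 -0.2707]
scene 25 [389.4 270.6] z95 0.0817 [ 0.4914 -0.3649]
scene 24 [375.5 282.5] z95 0.0822 [ 0.4251 -0.3735]
top 23 [440.1 195.2] z95 0.0817 [ 0.5516 -0.36  ]
top 29 [208.6 198.6] z95 0.0724 [0.5505 0.3716]
top 24 [407.3 198.4] z95 0.0791 [ 0.5425 -0.2552]
top 25 [443.  214.6] z95 0.08 [ 0.4895 -0.3652]
top 28 [410.5 218.5] z95 0.0805 [ 0.4783 -0.262 ]
top 27 [447.2 235.4] z95 0.0816 [ 0.4239 -0.3737]
top 28 [414.5 239.2] z95 0.0792 [ 0.4134 -0.2709]
[ 0.42725054 -0.020117    0.2816777 ] 45.45
scene 97 [349.67010309 277.04123711] [ 0.3566 -0.3312  0.1099] [0.0882 0.1127 0.1259 0.1262]
pack z [0.0408 0.0461 0.0733]
top 73 [436.21917808 255.64383562] [ 0.36   -0.3233  0.1151] [0.0921 0.1198 0.1249 0.126 ]
pack z [0.0412 0.0449 0.0721]
```

View pics/fin.png

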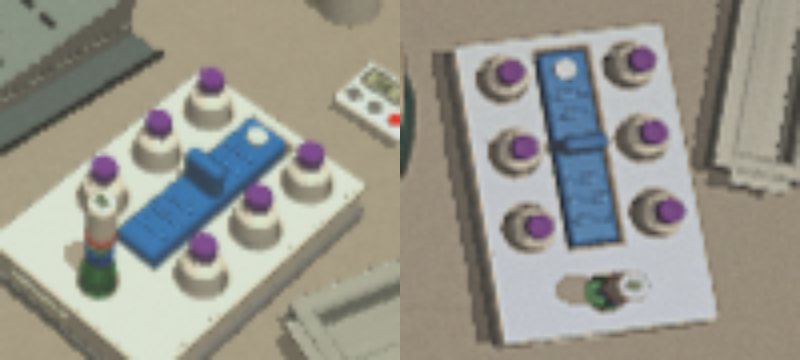

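View pics/scene20.png

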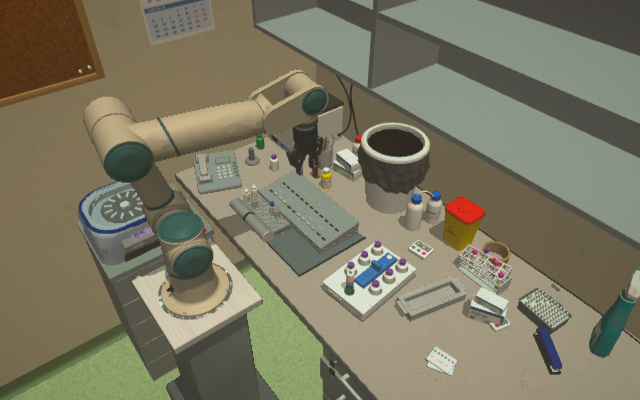

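```bash
python3 -c "
from station import order; print(order.job_done())"
```

```text
the job is handed in; nothing more can be done
None
```

The cooling rack is set up as asked, in the order asked, and I handed the job in at about 45.5 s with the arm clear of everything.

- **Cold pack:** it lies flat in the trough. Its slab top measured 45–46 mm (46 mm expected) and its grip top 72–73 mm (72 mm expected).
- **Bottles:** the three empty pockets (0, 3 and 5) now hold spares. All six caps in the rack read 79–82 mm against 78 mm expected. The three I placed read the same as the three already there, so they are fully down. The fourth spare still stands on the worktop at the left.
- **Thermometer:** it stands in the glass bottle. I pushed it down until the head met the neck, at about 8 N and within 0.1 mm of the computed height. Its top then measured about 125 mm against 123 mm expected.

**Checks that disagreed:**
- The two cameras differed by up to about 3 mm on some points, such as the mouth of the glass bottle and the pack's sideways position. I used averages, and for the probe also depth readings and a close look as it entered the mouth.
- The mould, already empty, moved a few centimetres during the bottle transfers. I did not plan any contact with it, and it looks like the announced knock. The timer and dropper bottle look unmoved in the last pictures.

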